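Sort reagent packs by weight and reset the counter

ROBOT

A 6-joint arm with a two-finger parallel gripper is mounted at the origin on the work surface. World frame = base frame: x ahead of the robot, y to its left, z up, the work surface at z = 0. Lengths are in m, angles in rad, forces in N, time in s.
With the tool pointing down it reaches from about 0.25 to 0.775 m from the base axis. Payload 4 kg.
Tool frame: the origin (TCP) lies on the centre line of the jaws, within the pads' length; the fingertips stand 17 mm ahead of it and the grasp point (between the pads) lies 2 mm behind it; z points along the fingers, y is the line along which they close (so a half turn about z gives the same grasp; the last joint's range is limited). The gripper opens to 85 mm and grips with 20 to 120 N. Pads are 22 mm wide; open, the fingers measure 114 mm over their backs; the gripper's body (76 mm by 85 mm) begins 54 mm behind the grasp point. The pads swing forward as they close: fully open they stand 13 mm farther back than shut.
Start: joints at [1.232, 0.087, 1.371, -0, 1.684, -0.103], TCP at [0.128, 0.535, 0.248] pointing down, gripper open.
Joint ranges: [-3.1, 3.1], [-0.76, 2.03], [0.27, 2.55], [-1.08, 4.22], [0.17, 2.65], [-2.57, 2.57]. Speed limits (rad/s): [2.79, 2.79, 3.14, 3.14, 3.14, 3.14].

INTERFACE

Orientations are given as a unit quaternion [w, x, y, z].
In Python, from station import status, optics, job gives the robot as it stands. The module is installed in compiled form; this text tells all that it offers.
- The arm moves only by the tool step_arm, never from a script. Its argument "rows" is a list of rows, each an object of numbers: "tx", "ty", "tz": the shift along the tool's x, y, z scaled (see below); "wx", "wy", "wz": the turn, a rotation vector about the tool's x, y, z scaled (see below); "jaw": the opening, from -1 (shut) to 1 (fully open). A call has exactly 5 rows; each row is the pose to reach, as a shift and turn from the pose commanded when the call began, along the tool's axes at that moment, turning the shorter way round; what a row does not reach only later rows make up. The controller multiplies each number of a shift by 40 cm and each number of a turn by pi rad. A row lasts 1/8 s, in which the tool goes at most 62.5 mm and 10.7 degrees, less where a joint would pass 70% of its speed; a pose out of reach is approached as far as the arm can. A call with a number of a shift or a turn outside -1 to 1 is refused whole. A call with a gripper value outside its range is refused whole. The fingers move at their own pace and stop on an object; "newtons" is the grip in N (left out, the last holds). Time passes only in rows, so rows that repeat a pose let the fingers close, or fill a call up. It gives the time, the measured TCP pose, the force, the opening and the grip force at its end, in the units of the state.
- status.get_obs(): the state, without advancing time (a new reading comes with each control period).
- optics.read_camera(name): name is "side" or "top"; returns (picture, depth): 400x640x3 uint8, red, green, blue; 400x640 float32, m along the optical axis (not along the pixel's ray), 0 where there is no reading.
- optics.calibration(name): a dict with "K" (3x3 intrinsics, pixels), "xyz" and "orientation" of the camera in the world. Camera axes: x right, y up, looking along -z (the intrinsics and any distortion apply to the point x, -y, -z); pixel columns grow to the right and rows downward; lengths in m; the calibration is good to about 2 mm. A picture is of the moment at which its call begins. calibration takes no time and is no camera call.
- job.close_job(): hands the job in; it is judged then, once.
The state is a dict: "clock": time; "qpos": joint angles; "joint_velocities": joint speeds; "tau": joint torques, N m; "tcp_pos": TCP position; "eef_rot": TCP orientation; "contact_force": force on the tool from outside, world axes, zero at the start; "moment": the same for the moment, N m; "finger_gap": finger opening in m; "grip_force": force on a finger pad.
Only numpy, scipy, OpenCV 4.12 (cv2) and the standard library are available. Lean on these libraries where they do the work, as an engineer would, in place of code of your own. Each camera call takes 0.05 s, during which the arm holds its last target. There are 200 camera calls.

TASK

Heft each reagent pack standing on the paper pad in the middle of the bench: stand the ones that weigh more than about 240 g upright in the shallow aluminium tray, and the lighter, used-up ones upright in the deeper grey tote (near 240 g either will do). When all are sorted, take the stylus from its stand and, with its tip, push the recessed reset button in the white console fully down and keep it down for two seconds. Then put the stylus back upright in its stand, fully home, and leave the other things on the bench where they are.

Things in the scene. Friction and masses are not known exactly. Their poses are not given: they have to be found in the camera images.
- pack1: sealed opaque white reagent pack with a grey screw cap: square body 52 x 52 x 58 mm tall, round cap 36 mm across and 28 mm tall on top (86 mm overall). Origin at the centre of its underside, z up through the cap, x and y square to its sides. It weighs anything from 70 to 410 g, which cannot be seen and differs from start to start; it may be absent
- pack2: sealed opaque white reagent pack with a grey screw cap: square body 52 x 52 x 58 mm tall, round cap 36 mm across and 28 mm tall on top (86 mm overall). Origin at the centre of its underside, z up through the cap, x and y square to its sides. It weighs anything from 70 to 410 g, which cannot be seen and differs from start to start; it may be absent
- pack3: sealed opaque white reagent pack with a grey screw cap: square body 52 x 52 x 58 mm tall, round cap 36 mm across and 28 mm tall on top (86 mm overall). Origin at the centre of its underside, z up through the cap, x and y square to its sides. It weighs anything from 70 to 410 g, which cannot be seen and differs from start to start; it may be absent
- pack4: sealed opaque white reagent pack with a grey screw cap: square body 52 x 52 x 58 mm tall, round cap 36 mm across and 28 mm tall on top (86 mm overall). Origin at the centre of its underside, z up through the cap, x and y square to its sides. It weighs anything from 70 to 410 g, which cannot be seen and differs from start to start; it may be absent
- pack5: sealed opaque white reagent pack with a grey screw cap: square body 52 x 52 x 58 mm tall, round cap 36 mm across and 28 mm tall on top (86 mm overall). Origin at the centre of its underside, z up through the cap, x and y square to its sides. It weighs anything from 70 to 410 g, which cannot be seen and differs from start to start; it may be absent
- pack6: sealed opaque white reagent pack with a grey screw cap: square body 52 x 52 x 58 mm tall, round cap 36 mm across and 28 mm tall on top (86 mm overall). Origin at the centre of its underside, z up through the cap, x and y square to its sides. It weighs anything from 70 to 410 g, which cannot be seen and differs from start to start; it may be absent
- tray: shallow open aluminium tray for good packs, fixed, 165 (its x) x 225 (its y) mm outside, walls 5 mm thick and 30 mm high, floor 5 mm thick; origin at the centre of its underside, z up
- tray_in (a point): centre of the tray's inner floor (inside 155 x 215 mm); axes as the tray's
- tote: deeper open grey plastic tote for used-up packs, fixed, 165 (its x) x 225 (its y) mm outside, walls 5 mm thick and 55 mm high, floor 5 mm thick; origin at the centre of its underside, z up. Tray and tote may have changed sides
- tote_in (a point): centre of the tote's inner floor (inside 155 x 215 mm); axes as the tote's
- console: white control console, fixed, 120 (x) x 150 (y) x 55 mm tall with a dark screen on its far half; origin at the centre of its underside. The reset button lies in a round hole near the front (-x) edge, beside three flat grey dummy keys, at its +y end
- recess (a point): centre of the mouth of the button's round hole, 16 mm across, in the console's top face
- button_top (a point): centre of the reset button's face, 13 mm across, 8 mm below the console's top face when not pressed
- reset_button (a joint): travel of the reset button: 0 when released, 0.005 m fully down; its spring needs about 5 N
- stylus: metal stylus, 104 mm long, 70 g: from the bottom a steel tip 7 mm across and 40 mm long, a flange 30 mm across and 4 mm thick, and a round grip 16 mm across and 60 mm long. Origin at the end of the tip, z along the grip. It starts upright in its stand, flange resting on the stand's top
- stylus_tip (a point): end of the stylus's tip
- stand: black block, fixed, 60 x 60 x 50 mm, with one hole in its top for the stylus; origin at the centre of its underside
- stand_hole0 (a point): centre of the mouth of the stand's hole, 14 mm across and 45 mm deep, z up; with the stylus home its tip is 40 mm below this point
- tube_rack: bystander: white rack with fifteen green-capped tubes, 60 x 100 x 72 mm; stand and tube rack may have changed sides
- tape_roll: bystander: roll of white label tape lying flat, 48 mm across, 18 mm tall
- jar: bystander: small jar, 42 mm across, 50 mm tall; jar and tape roll may have changed sides
There are look-alikes about, which are no part of the job. There is more than one size of the stylus; the job needs the smaller. Leave any blue look-alike of the pack6 alone.

How it is judged:
On the way, in this order (a step that is already met when the one before it is completed fails the run):
1. every pack stands sorted by weight: heavier than about 240 g in the tray, lighter in the tote (((x of pack1 in the frame of tray_in between -0.062 and 0.062 m and y of pack1 in the frame of tray_in between -0.092 and 0.092 m and z of pack1 in the frame of tray_in between -0.006 and 0.006 m and contact force between pack1 and tray above 1.9 N) or (x of pack1 in the frame of tote_in between -0.062 and 0.062 m and y of pack1 in the frame of tote_in between -0.092 and 0.092 m and z of pack1 in the frame of tote_in between -0.006 and 0.006 m and contact force between pack1 and tote below 2.8 N)) and angle between each of pack1, pack2, pack3, pack4, pack5, pack6's own z axis and vertical below 0.12 rad and linear speed of each of pack1, pack2, pack3, pack4, pack5, pack6 below 0.03 m/s and ((x of pack2 in the frame of tray_in between -0.062 and 0.062 m and y of pack2 in the frame of tray_in between -0.092 and 0.092 m and z of pack2 in the frame of tray_in between -0.006 and 0.006 m and contact force between pack2 and tray above 1.9 N) or (x of pack2 in the frame of tote_in between -0.062 and 0.062 m and y of pack2 in the frame of tote_in between -0.092 and 0.092 m and z of pack2 in the frame of tote_in between -0.006 and 0.006 m and contact force between pack2 and tote below 2.8 N)) and ((x of pack3 in the frame of tray_in between -0.062 and 0.062 m and y of pack3 in the frame of tray_in between -0.092 and 0.092 m and z of pack3 in the frame of tray_in between -0.006 and 0.006 m and contact force between pack3 and tray above 1.9 N) or (x of pack3 in the frame of tote_in between -0.062 and 0.062 m and y of pack3 in the frame of tote_in between -0.092 and 0.092 m and z of pack3 in the frame of tote_in between -0.006 and 0.006 m and contact force between pack3 and tote below 2.8 N)) and ((x of pack4 in the frame of tray_in between -0.062 and 0.062 m and y of pack4 in the frame of tray_in between -0.092 and 0.092 m and z of pack4 in the frame of tray_in between -0.006 and 0.006 m and contact force between pack4 and tray above 1.9 N) or (x of pack4 in the frame of tote_in between -0.062 and 0.062 m and y of pack4 in the frame of tote_in between -0.092 and 0.092 m and z of pack4 in the frame of tote_in between -0.006 and 0.006 m and contact force between pack4 and tote below 2.8 N)) and ((x of pack5 in the frame of tray_in between -0.062 and 0.062 m and y of pack5 in the frame of tray_in between -0.092 and 0.092 m and z of pack5 in the frame of tray_in between -0.006 and 0.006 m and contact force between pack5 and tray above 1.9 N) or (x of pack5 in the frame of tote_in between -0.062 and 0.062 m and y of pack5 in the frame of tote_in between -0.092 and 0.092 m and z of pack5 in the frame of tote_in between -0.006 and 0.006 m and contact force between pack5 and tote below 2.8 N)) and ((x of pack6 in the frame of tray_in between -0.062 and 0.062 m and y of pack6 in the frame of tray_in between -0.092 and 0.092 m and z of pack6 in the frame of tray_in between -0.006 and 0.006 m and contact force between pack6 and tray above 1.9 N) or (x of pack6 in the frame of tote_in between -0.062 and 0.062 m and y of pack6 in the frame of tote_in between -0.092 and 0.092 m and z of pack6 in the frame of tote_in between -0.006 and 0.006 m and contact force between pack6 and tote below 2.8 N))), for 0.3 s.
2. the reset button is held fully down with the stylus tip (value of joint reset_button above 0.004 m and distance between stylus_tip and button_top below 0.007 m and contact force between stylus and console above 1 N), for 1.2 s.
At the end, for the whole second after the job is handed in: Every pack present stands upright (within 0.12 rad) and at rest on the floor of the tray or the tote; none in the tray weighs less than 194 g, none in the tote more than 285 g; the stylus is upright in its stand, tip at least 36 mm deep and within 6 mm of the hole's axis; the button is released (all of step 1 and horizontal distance between stylus_tip and stand_hole0 below 0.006 m and angle between stylus's own z axis and vertical below 0.08 rad and z of stylus_tip in the frame of stand_hole0 below -0.036 m and linear speed of stylus below 0.03 m/s and value of joint reset_button below 0.001 m); the robot touches nothing.
It fails at once if the tube rack is shifted more than 3 cm (distance of tube_rack from where it was at the start of the episode above 0.03 m).
It fails at once if the tape roll is shifted more than 3 cm (distance of tape_roll from where it was at the start of the episode above 0.03 m).
It fails at once if the jar is shifted more than 3 cm (distance of jar from where it was at the start of the episode above 0.03 m).
Of pack1, pack2, pack3, pack4, pack5, pack6 only 4 to 6 are there at a start; the rules pass over those that are not, and their reading is None.
At some moment in a run one of pack1, pack2, pack3, pack4, pack5, pack6 may be knocked a few centimetres aside while the robot is not near it.
It also fails if it takes over 210 s, if anything falls off the work surface, if the arm or the gripper's body presses on something with over 40 N, if the wrist force passes 120 N, or if a joint passes its speed limit or range.

## Working session

There is one attempt and no reset: what is moved stays moved. The work goes in short steps, Python scripts to look and compute and a tool call to move; the robot and the scene stay as the last step left them, time stands still between calls to the robot, and variables do not carry over. Pictures are saved under pics/ and viewed, at most 14 in all, crops included, and the job is handed in when it is done.

Besides the shell and the picture viewer there is one more tool, called after "Emit:" as name(argument=value, ...), one argument or row to a line, values as JSON. step_arm: Moves the arm, as the interface text tells. Shifts and turns lie within -1 to 1; 1 stands for 40 cm of shift or pi rad of turn. Its arguments: {"type":"object","properties":{"rows":{"type":"array","items":{"type":"object","properties":{"tx":{"type":"number"},"ty":{"type":"number"},"tz":{"type":"number"},"wx":{"type":"number"},"wy":{"type":"number"},"wz":{"type":"number"},"jaw":{"type":"number"}}}},"newtons":{"type":"number"}},"required":["rows"]}

```bash
mkdir -p pics
cat > h.py <<'E'
import numpy as np, cv2
from scipy.spatial.transform import Rotation as R
from station import status, optics, job
def rot(q): return R.from_quat([q[1],q[2],q[3],q[0]]).as_matrix()
def cloud(name):
    im,d=optics.read_camera(name); c=optics.calibration(name); K=c["K"]
    v,u=np.mgrid[:400,:640]
    p=np.stack([(u-K[0][2])/K[0][0]*d,-(v-K[1][2])/K[1][1]*d,-d],-1)
    return im,d,p@rot(c["orientation"]).T+np.array(c["xyz"])
E
python3 - <<'E'
from h import *
o=status.get_obs(); print(o)
for n in("top","side"):
    c=optics.calibration(n);print(n,c)
    im,d,P=cloud(n); cv2.imwrite(f"pics/{n}0.png",im[:,:,::-1]); np.savez(f"{n}0.npz",im=im,d=d,P=P)
E
```

```text
{'clock': 0.0, 'qpos': array([ 1.23189395e+00,  8.79410726e-02,  1.37231251e+00,  4.58739073e-06,
        1.68357187e+00, -1.03096698e-01]), 'joint_velocities': array([ 0.00036603, -0.00112402, -0.00143398,  0.00152422,  0.00131416,
       -0.00023427]), 'tau': array([-1.60978685e-03, -3.51894522e+01, -3.13256693e+01, -4.67203627e-04,
        1.14232113e-02, -1.15014473e-05]), 'tcp_pos': array([0.12833833, 0.53433221, 0.24711713]), 'eef_rot': array([-2.46944602e-04,  1.17629541e-01,  9.93056919e-01, -1.08874912e-03]), 'contact_force': array([-0.74818532, -0.73058965, -0.54112067]), 'moment': array([-0.01152978, -0.02072526,  0.0150147 ]), 'grip_force': 0.0, 'finger_gap': 0.08533831278514546}
top {'K': array([[423.49704736,   0.        , 317.84662734],
       [  0.        , 423.49704736, 202.07744795],
       [  0.        ,   0.        ,   1.        ]]), 'xyz': array([ 0.43184489, -0.00950995,  1.11068305]), 'orientation': array([-0.70440162, -0.04716784,  0.03063623,  0.70756977])}
side {'K': array([[504.86002962,   0.        , 319.2344267 ],
       [  0.        , 504.86002962, 201.31552879],
       [  0.        ,   0.        ,   1.        ]]), 'xyz': array([ 0.27748265, -0.84846358,  0.68995128]), 'orientation': array([ 0.88288899,  0.44717007, -0.0627622 , -0.12886763])}
```

View pics/top0.png

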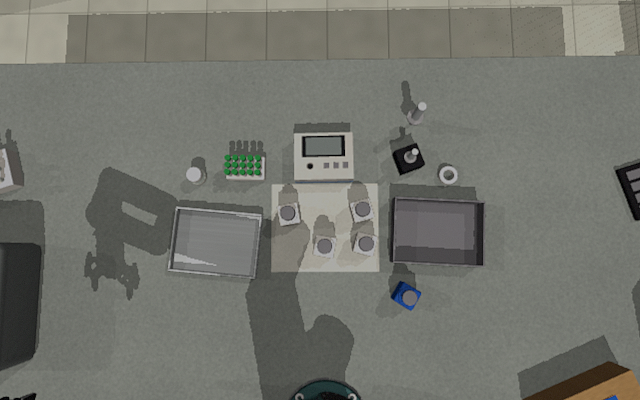

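View pics/side0.png

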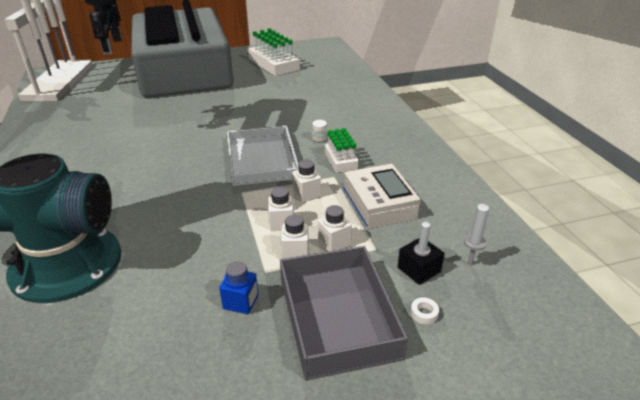

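The top view shows the tray (metal) at (216,243), the tote at (437,231) and four packs with caps at (288,213), (362,209), (325,246), (365,243). It also shows the small stylus in its stand at (410,156), the larger look-alike at (420,108), the button at about (310,166) and the blue pack at (405,295). The side view agrees.

```bash
cat >> h.py <<'E'
def ray(name,uv,z):
    "pixels -> world points on plane height z"
    c=optics.calibration(name);K=np.array(c["K"]);o=np.array(c["xyz"]);uv=np.atleast_2d(np.array(uv,float))
    r=np.c_[(uv[:,0]-K[0,2])/K[0,0],-(uv[:,1]-K[1,2])/K[1,1],-np.ones(len(uv))]@rot(c["orientation"]).T
    return o+r*((z-o[2])/r[:,2])[:,None]
def mrect(P,m):
    (c,s,a)=cv2.minAreaRect((P[m][:,:2]*1000).astype(np.float32)); return np.round(c,1),np.round(s,1),round(a,1)
E
python3 - <<'E'
from h import *
for n in("top","side"):
    D=np.load(n+"0.npz");P=D["P"];im=D["im"];d=D["d"];z=P[...,2]
    ws=(d>0)&(P[...,0]>0.2)&(P[...,0]<0.8)&(abs(P[...,1])<0.48)
    print(n,"table z",np.median(z[ws]))
    # caps / tops
    for nm,lo,hi in(("caps",.078,.095),("body",.05,.066),("walls30",.024,.036),("tall",.095,.2)):
        m=(ws&(z>lo)&(z<hi)).astype(np.uint8)
        k,l,s,c=cv2.connectedComponentsWithStats(m)
        for i in range(1,k):
            if s[i][4]>12:
                mm=l==i; print(nm,s[i][4],np.round(c[i]),*mrect(P,mm),"z",round(np.median(z[mm]),4), im[mm].mean(0).round())
E
python3 - <<'E'
import cv2
a=cv2.imread('pics/top0.png')[90:310,160:500]
cv2.imwrite('pics/c1.png',cv2.resize(a,None,fx=2.3,fy=2.3,interpolation=cv2.INTER_CUBIC))
E
```

```text
top table z 0.000729515497676636
caps 21 [415. 116.] [ 758.6 -227.9] [19.8  7.6] 58.9 z 0.0868 [91. 91. 90.]
caps 178 [362. 209.] [527.9 -93.1] [34.5 34.1] 89.1 z 0.0854 [103. 100. 102.]
caps 178 [287. 213.] [519.1  89.7] [34.8 34.7] 0.7 z 0.0857 [104. 101. 103.]
caps 184 [366. 244.] [ 443.3 -100.4] [36.2 33.6] 89.9 z 0.0857 [106. 104. 105.]
caps 181 [324. 246.] [ 4.388e+02 -1.000e-01] [33.9 33.7] 89.5 z 0.0852 [108. 106. 107.]
caps 193 [409. 298.] [ 317.  -200.6] [34.3 35.6] 45.3 z 0.0853 [102. 101. 106.]
body 123 [413. 119.] [ 762.7 -230.1] [39.7 36.3] 64.2 z 0.0591 [122. 119. 118.]
body 2686 [323. 156.] [666.3   1.6] [120.9 148.4] 0.3 z 0.0552 [138. 138. 132.]
body 196 [408. 156.] [ 662.2 -216.5] [59.1 58.3] 20.3 z 0.0521 [59. 57. 58.]
body 14 [398. 155.] [ 667.1 -189.3] [10.5 12.7] 17.0 z 0.051 [24. 23. 26.]
body 14 [415. 165.] [ 641.6 -230.8] [ 7.1 15.4] 74.6 z 0.0514 [21. 21. 23.]
body 73 [192. 174.] [621.2 336. ] [36.  29.7] 22.9 z 0.0513 [170. 170. 171.]
body 676 [440. 232.] [ 473.8 -283.7] [226. 165.] 86.8 z 0.0542 [93. 90. 92.]
body 240 [361. 211.] [528.  -93.5] [52.3 51.8]
[... 3671 characters left out ...]
.] [ 527.3 -243.6] [121.9 252.3] 34.1 z 0.03 [71. 68. 72.]
walls30 206 [420. 266.] [ 654.8 -237.3] [43.1 83.3] 65.8 z 0.0301 [12. 12. 14.]
walls30 185 [240. 299.] [ 320.5 -219.8] [69.8 34.8] 12.7 z 0.0304 [ 38.  64. 122.]
walls30 16 [286. 292.] [ 395.4 -228.4] [31.7  0.6] 86.2 z 0.0308 [75. 71. 75.]
walls30 36 [292. 318.] [ 391.8 -289.4] [73.9  0.5] 86.7 z 0.0303 [74. 71. 75.]
walls30 17 [301. 352.] [ 387.7 -362.4] [25.5  0.5] 86.2 z 0.0315 [72. 69. 73.]
walls30 493 [354. 359.] [ 467.4 -397.2] [ 14.2 164.7] 82.8 z 0.0299 [71. 67. 71.]
tall 304 [481. 217.] [ 764.6 -233.9] [22.9 20.6] 72.4 z 0.1237 [163. 165. 164.]
tall 106 [425. 228.] [ 662.4 -219.9] [17.  14.9] 76.5 z 0.1084 [169. 171. 169.]
```

View pics/c1.png

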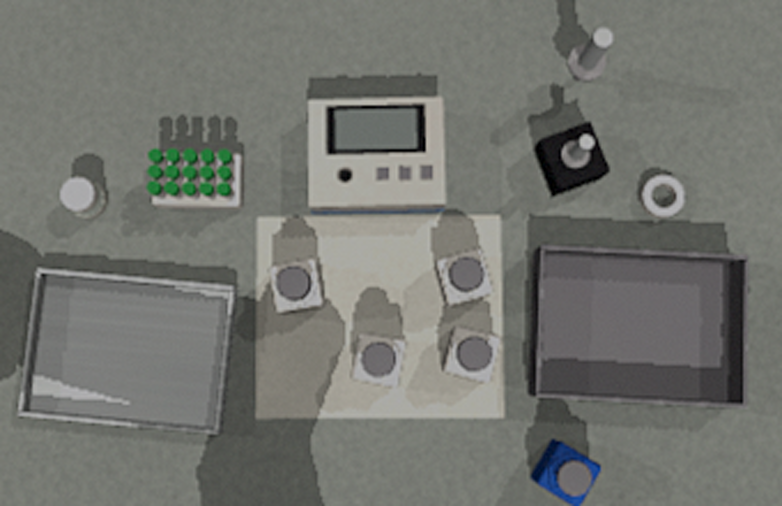

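```bash
cat >> h.py <<'E'
def to(*wps):
    "each wp: x,y,z,heading(deg) of tool y -> rows from present pose"
    o=status.get_obs();Rt=rot(o["eef_rot"]);p=o["tcp_pos"]
    print("clk",round(o["clock"],2),"p",p.round(4),"head",np.degrees(np.arctan2(Rt[1,1],Rt[0,1])).round(1),"F",o["contact_force"].round(2),"gap",round(o["finger_gap"],4),"tau",o["tau"][1:3].round(2))
    for x,y,z,h in wps:
        h=np.radians(h); T=np.array([[-np.sin(h),np.cos(h),0],[np.cos(h),np.sin(h),0],[0,0,-1]]).T
        yv=np.array([np.cos(h),np.sin(h),0]);zv=np.array([0,0,-1.]);T=np.c_[np.cross(yv,zv),yv,zv]
        print("t",(Rt.T@(np.array([x,y,z])-p)/.4).round(4),"w",(R.from_matrix(Rt.T@T).as_rotvec()/np.pi).round(4))
E
python3 -c "
from h import *
to((.5197,.088,.20,99),(.5197,.088,.08,99))"
```

```text
clk 0.1 p [0.1283 0.5344 0.2472] head 76.5 F [ 0.26 -0.26  0.72] gap 0.0853 tau [-35.3  -31.42]
t [-1.212  -0.8563  0.1195] w [-0.0006 -0.0002 -0.1251]
t [-1.2121 -0.8557  0.4195] w [-0.0006 -0.0002 -0.1251]
```

Emit:
step_arm(
  rows=[
    {"tx": -0.61, "ty": -0.43, "tz": 0.06, "wz": -0.125, "jaw": 0.3},
    {"tx": -0.61, "ty": -0.43, "tz": 0.06, "wz": -0.125, "jaw": 0.3},
    {"tx": -0.61, "ty": -0.43, "tz": 0.06, "wz": -0.125, "jaw": 0.3},
    {"tx": -0.61, "ty": -0.43, "tz": 0.06, "wz": -0.125, "jaw": 0.3},
    {"tx": -0.61, "ty": -0.43, "tz": 0.06, "wz": -0.125, "jaw": 0.3},
  ],
  newtons=40,
)

```text
invalid input
```

```bash
python3 -c "
from h import *
to((.5197,.088,.17,99),(.5197,.088,.08,99))"
```

```text
clk 0.1 p [0.1283 0.5344 0.2472] head 76.5 F [ 0.26 -0.26  0.72] gap 0.0853 tau [-35.3  -31.42]
t [-1.212  -0.8562  0.1945] w [-0.0006 -0.0002 -0.1251]
t [-1.2121 -0.8557  0.4195] w [-0.0006 -0.0002 -0.1251]
```

Emit:
step_arm(
  rows=[
    {"tx": -0.61, "ty": -0.43, "tz": 0.06, "wx": 0, "wy": 0, "wz": -0.125, "jaw": 0.3},
    {"tx": -0.61, "ty": -0.43, "tz": 0.06, "wx": 0, "wy": 0, "wz": -0.125, "jaw": 0.3},
    {"tx": -0.61, "ty": -0.43, "tz": 0.06, "wx": 0, "wy": 0, "wz": -0.125, "jaw": 0.3},
    {"tx": -0.61, "ty": -0.43, "tz": 0.06, "wx": 0, "wy": 0, "wz": -0.125, "jaw": 0.3},
    {"tx": -0.61, "ty": -0.43, "tz": 0.06, "wx": 0, "wy": 0, "wz": -0.125, "jaw": 0.3},
  ],
  newtons=40,
)

```text
clock: 0.72
tcp_pos: [0.3263, 0.3087, 0.2237]
eef_rot: [-0.0, -0.078, 0.997, -0.0]
contact_force: [0.4, 0.5, 0.4]
finger_gap: 0.0555
grip_force: 0.0
```

```bash
python3 -c "
from h import *
to((.5197,.088,.17,99),(.5197,.088,.08,99))"
```

```text
clk 0.72 p [0.3263 0.3087 0.2237] head 99.0 F [0.37 0.46 0.36] gap 0.0555 tau [-26.14 -30.91]
t [-0.3912 -0.6206  0.1344] w [-0.     -0.0001 -0.    ]
t [-0.3913 -0.6206  0.3594] w [-0.     -0.0001 -0.    ]
```

Emit:
step_arm(
  rows=[
    {"tx": -0.391, "ty": -0.621, "tz": 0.134, "wx": 0, "wy": 0, "wz": 0, "jaw": 0.3},
    {"tx": -0.391, "ty": -0.621, "tz": 0.134, "wx": 0, "wy": 0, "wz": 0, "jaw": 0.3},
    {"tx": -0.391, "ty": -0.621, "tz": 0.134, "wx": 0, "wy": 0, "wz": 0, "jaw": 0.3},
    {"tx": -0.391, "ty": -0.621, "tz": 0.134, "wx": 0, "wy": 0, "wz": 0, "jaw": 0.3},
    {"tx": -0.391, "ty": -0.621, "tz": 0.134, "wx": 0, "wy": 0, "wz": 0, "jaw": 0.3},
  ],
)

```text
clock: 1.35
tcp_pos: [0.5197, 0.0874, 0.1696]
eef_rot: [-0.001, -0.078, 0.997, 0.0]
contact_force: [0.7, 0.9, 0.9]
finger_gap: 0.0554
grip_force: 0.0
```

```bash
cat >> h.py <<'E'
def weigh(n=10):
    F=[];T=[];M=[];c=[]
    for i in range(n):
        optics.read_camera("side"); o=status.get_obs(); F.append(o["contact_force"]);T.append(o["tau"][1:3]);c.append(o["clock"])
    F=np.array(F); print("F",F.mean(0).round(3),"sd",F.std(0).round(2),"tau",np.mean(T,0).round(3),"sd",np.std(T,0).round(3),"clk",c[-1])
E
python3 -c "
from h import *
to((.5197,.088,.17,99),(.5197,.088,.08,99))
weigh(8)"
```

```text
clk 1.35 p [0.5197 0.0874 0.1696] head 98.9 F [0.7  0.91 0.93] gap 0.0554 tau [-35.1  -29.29]
t [-0.0003  0.0014 -0.0011] w [ 0.0001 -0.0004 -0.0006]
t [-0.0006  0.0014  0.2239] w [ 0.0001 -0.0004 -0.0006]
F [ 0.097 -0.148  0.16 ] sd [1.3  0.99 0.3 ] tau [-33.748 -30.59 ] sd [2.495 0.326] clk 1.75
```

Emit:
step_arm(
  rows=[
    {"tx": 0, "ty": 0.001, "tz": 0.12, "wx": 0, "wy": 0, "wz": 0, "jaw": 0.3},
    {"tx": 0, "ty": 0.001, "tz": 0.224, "wx": 0, "wy": 0, "wz": 0, "jaw": 0.3},
    {"tx": 0, "ty": 0.001, "tz": 0.224, "wx": 0, "wy": 0, "wz": 0, "jaw": 0.3},
    {"tx": 0, "ty": 0.001, "tz": 0.224, "wx": 0, "wy": 0, "wz": 0, "jaw": -0.3},
    {"tx": 0, "ty": 0.001, "tz": 0.224, "wx": 0, "wy": 0, "wz": 0, "jaw": -0.5},
  ],
)

```text
clock: 2.38
tcp_pos: [0.5204, 0.0904, 0.0838]
eef_rot: [0.002, -0.079, 0.997, 0.0]
contact_force: [0.5, 0.2, -2.1]
finger_gap: 0.0345
grip_force: 39.9
```

Emit:
step_arm(
  rows=[
    {"tx": 0, "ty": 0, "tz": 0, "wx": 0, "wy": 0, "wz": 0, "jaw": -0.5},
    {"tx": 0, "ty": 0, "tz": -0.08, "wx": 0, "wy": 0, "wz": 0, "jaw": -0.5},
    {"tx": 0, "ty": 0, "tz": -0.16, "wx": 0, "wy": 0, "wz": 0, "jaw": -0.5},
    {"tx": 0, "ty": 0, "tz": -0.224, "wx": 0, "wy": 0, "wz": 0, "jaw": -0.5},
    {"tx": 0, "ty": 0, "tz": -0.224, "wx": 0, "wy": 0, "wz": 0, "jaw": -0.5},
  ],
)

```text
clock: 3.0
tcp_pos: [0.5204, 0.0901, 0.1738]
eef_rot: [0.003, -0.078, 0.997, -0.0]
contact_force: [-0.4, -0.4, -2.1]
finger_gap: 0.0346
grip_force: 40.4
```

```bash
python3 -c "
from h import *
weigh(10)
to((.5197,.088,.17,99))"
```

```text
F [-0.064  0.144 -1.438] sd [0.32 0.47 0.49] tau [-34.533 -31.627] sd [0.47  0.497] clk 3.5
clk 3.5 p [0.5185 0.09   0.17  ] head 99.0 F [-0.2   0.27 -1.26] gap 0.0343 tau [-34.   -31.13]
t [-0.0021 -0.0055  0.0001] w [ 0.0001 -0.0004 -0.0001]
```

```bash
python3 -c "
from h import *
weigh(8)
c,s=np.cos(np.radians(-3.3)),np.sin(np.radians(-3.3))
for n,(X,Y,a) in dict(tray=(.4498,.281,-5.5),tote=(.4738,-.2837,-3.3)).items():
  c,s=np.cos(np.radians(a)),np.sin(np.radians(a))
  for lx in(-.035,.035):
    for ly in(-.055,.055): print(n,lx,ly,round(X+c*lx-s*ly,4),round(Y+s*lx+c*ly,4))
to((.5079,-.3406,.2,86.7),(.5185,-.09,.2,90))"
```

```text
F [-0.205  0.089 -1.46 ] sd [0.52 0.4  0.4 ] tau [-34.014 -31.188] sd [0.021 0.031] clk 3.9
tray -0.035 -0.055 0.4097 0.2296
tray -0.035 0.055 0.4202 0.3391
tray 0.035 -0.055 0.4794 0.2229
tray 0.035 0.055 0.4899 0.3324
tote -0.035 -0.055 0.4357 -0.3366
tote -0.035 0.055 0.442 -0.2268
tote 0.035 -0.055 0.5056 -0.3406
tote 0.035 0.055 0.5119 -0.2308
clk 3.9 p [0.5188 0.0901 0.1708] head 99.0 F [-0.05 -0.35 -1.38] gap 0.0346 tau [-34.05 -31.23]
t [ 0.1952 -1.0591 -0.0732] w [0.     0.0001 0.0683]
t [ 0.0711 -0.4445 -0.0731] w [0.     0.0001 0.0499]
```

Emit:
step_arm(
  rows=[
    {"tx": 0.0, "ty": -0.1, "tz": -0.073, "wx": 0, "wy": 0, "wz": 0.02, "jaw": -0.5},
    {"tx": 0.05, "ty": -0.25, "tz": -0.073, "wx": 0, "wy": 0, "wz": 0.04, "jaw": -0.5},
    {"tx": 0.07, "ty": -0.4, "tz": -0.073, "wx": 0, "wy": 0, "wz": 0.068, "jaw": -0.5},
    {"tx": 0.1, "ty": -0.55, "tz": -0.073, "wx": 0, "wy": 0, "wz": 0.068, "jaw": -0.5},
    {"tx": 0.13, "ty": -0.7, "tz": -0.073, "wx": 0, "wy": 0, "wz": 0.068, "jaw": -0.5},
  ],
)

```text
clock: 4.53
tcp_pos: [0.511, -0.1965, 0.2002]
eef_rot: [0.0, 0.028, 1.0, -0.0]
contact_force: [0.6, -0.5, -1.2]
finger_gap: 0.0349
grip_force: 40.5
```

```bash
python3 -c "
from h import *
to((.5056,-.3406,.2,86.7),(.5056,-.3406,.093,86.7))"
```

```text
clk 4.53 p [ 0.511  -0.1965  0.2002] head 86.8 F [ 0.58 -0.54 -1.24] gap 0.0349 tau [-37.91 -30.3 ]
t [-0.007  -0.3604  0.0004] w [-0.      0.0003  0.0003]
t [-0.0067 -0.3604  0.2679] w [-0.      0.0003  0.0003]
```

Emit:
step_arm(
  rows=[
    {"tx": -0.007, "ty": -0.2, "tz": 0, "wx": 0, "wy": 0, "wz": 0, "jaw": -0.5},
    {"tx": -0.007, "ty": -0.36, "tz": 0, "wx": 0, "wy": 0, "wz": 0, "jaw": -0.5},
    {"tx": -0.007, "ty": -0.36, "tz": 0.1, "wx": 0, "wy": 0, "wz": 0, "jaw": -0.5},
    {"tx": -0.007, "ty": -0.36, "tz": 0.2, "wx": 0, "wy": 0, "wz": 0, "jaw": -0.5},
    {"tx": -0.007, "ty": -0.36, "tz": 0.265, "wx": 0, "wy": 0, "wz": 0, "jaw": -0.5},
  ],
)

```text
clock: 5.15
tcp_pos: [0.5047, -0.3385, 0.091]
eef_rot: [-0.001, 0.029, 1.0, 0.001]
contact_force: [-0.5, -0.9, -1.5]
finger_gap: 0.0342
grip_force: 40.6
```

Emit:
step_arm(
  rows=[
    {"tx": 0, "ty": 0, "tz": 0.01, "wx": 0, "wy": 0, "wz": 0, "jaw": -0.5},
    {"tx": 0, "ty": 0, "tz": 0.016, "wx": 0, "wy": 0, "wz": 0, "jaw": -0.5},
    {"tx": 0, "ty": 0, "tz": 0.018, "wx": 0, "wy": 0, "wz": 0, "jaw": -0.5},
    {"tx": 0, "ty": 0, "tz": 0.018, "wx": 0, "wy": 0, "wz": 0, "jaw": -0.5},
    {"tx": 0, "ty": 0, "tz": 0.018, "wx": 0, "wy": 0, "wz": 0, "jaw": -0.5},
  ],
)

```text
clock: 5.78
tcp_pos: [0.5062, -0.3387, 0.0876]
eef_rot: [0.001, 0.028, 1.0, -0.0]
contact_force: [0.0, 0.3, -0.2]
finger_gap: 0.0345
grip_force: 42.2
```

Emit:
step_arm(
  rows=[
    {"tx": 0, "ty": 0, "tz": 0.002, "wx": 0, "wy": 0, "wz": 0, "jaw": 0.3},
    {"tx": 0, "ty": 0, "tz": 0.0, "wx": 0, "wy": 0, "wz": 0, "jaw": 0.3},
    {"tx": 0, "ty": 0, "tz": -0.08, "wx": 0, "wy": 0, "wz": 0, "jaw": 0.3},
    {"tx": 0, "ty": 0, "tz": -0.2, "wx": 0, "wy": 0, "wz": 0, "jaw": 0.3},
    {"tx": 0, "ty": 0, "tz": -0.21, "wx": 0, "wy": 0, "wz": 0, "jaw": 0.3},
  ],
)

```text
clock: 6.4
tcp_pos: [0.5079, -0.3402, 0.1765]
eef_rot: [0.004, 0.028, 1.0, -0.003]
contact_force: [0.4, -0.3, 0.5]
finger_gap: 0.0551
grip_force: 0.0
```

```bash
cat >> h.py <<'E'
def caps(n="top"):
    im,d,P=cloud(n);z=P[...,2];x=P[...,0]
    m=((d>0)&(x>.2)&(x<.8)&(abs(P[...,1])<.48)&(z>.076)&(z<.097)).astype(np.uint8)
    k,l,s,c=cv2.connectedComponentsWithStats(m)
    for i in range(1,k):
        if s[i][4]>60:
            b=cv2.dilate((l==i).astype(np.uint8),np.ones((25,25)))>0
            b&=(z>.05)&(z<.066)&(d>0)
            print("cap",s[i][4],*mrect(P,l==i),"z",round(np.median(z[l==i]),3),"body",mrect(P,b) if b.sum()>9 else "")
    cv2.imwrite("pics/last.png",im[:,:,::-1])
E
python3 -c "
from h import *
caps()
to((.444,-.101,.17,75),(.528,-.0935,.17,105))"
```

```text
cap 179 [527.9 -92.8] [34.  34.5] 88.3 z 0.086 body (array([528.1, -93.4]), array([52.2, 52.1]), 15.1)
cap 107 [ 496.7 -336.9] [34.8 18.2] 82.9 z 0.09 body (array([ 505. , -337.3]), array([51.2, 51.6]), 86.4)
cap 186 [ 443.3 -100.4] [36.3 33.6] 89.9 z 0.085 body (array([ 443.8, -100.6]), array([52.2, 52. ]), 74.7)
cap 182 [ 4.388e+02 -1.000e-01] [33.8 33.7] 89.7 z 0.085 body (array([4.383e+02, 1.000e-01]), array([51.9, 51.9]), 78.7)
cap 199 [ 316.3 -200.6] [34.7 34.8] 63.3 z 0.086 body (array([ 316.2, -200.7]), array([52.5, 51.9]), 58.7)
clk 6.45 p [ 0.5071 -0.3396  0.1745] head 86.7 F [ 0.52 -0.29  1.59] gap 0.0554 tau [-40.84 -30.58]
t [0.1914 0.5866 0.008 ] w [-0.0011  0.0019  0.0653]
t [-0.0172  0.6173  0.009 ] w [-0.0015  0.0016 -0.1014]
```

Emit:
step_arm(
  rows=[
    {"tx": 0.191, "ty": 0.586, "tz": 0.008, "wx": 0, "wy": 0, "wz": 0.065, "jaw": 0.3},
    {"tx": 0.191, "ty": 0.586, "tz": 0.008, "wx": 0, "wy": 0, "wz": 0.065, "jaw": 0.3},
    {"tx": 0.191, "ty": 0.586, "tz": 0.008, "wx": 0, "wy": 0, "wz": 0.065, "jaw": 0.3},
    {"tx": 0.191, "ty": 0.586, "tz": 0.008, "wx": 0, "wy": 0, "wz": 0.065, "jaw": 0.3},
    {"tx": 0.191, "ty": 0.586, "tz": 0.008, "wx": 0, "wy": 0, "wz": 0.065, "jaw": 0.3},
  ],
)

```text
clock: 7.08
tcp_pos: [0.441, -0.0968, 0.166]
eef_rot: [-0.001, 0.128, 0.992, 0.001]
contact_force: [0.9, 0.1, 0.7]
finger_gap: 0.0554
grip_force: 0.0
```

```bash
python3 -c "
from h import *
weigh(10)
to((.444,-.101,.17,75),(.444,-.101,.08,75))"
```

```text
F [-0.301 -0.014  0.129] sd [0.41 0.48 0.34] tau [-26.481 -30.314] sd [0.178 0.194] clk 7.575
clk 7.58 p [ 0.443  -0.101   0.1673] head 75.0 F [-0.86  0.63  0.38] gap 0.0553 tau [-26.23 -30.51]
t [-0.0025  0.0006 -0.0067] w [ 0.     -0.0001 -0.0002]
t [-0.0026  0.0006  0.2183] w [ 0.     -0.0001 -0.0002]
```

Emit:
step_arm(
  rows=[
    {"tx": -0.002, "ty": 0, "tz": 0.12, "wx": 0, "wy": 0, "wz": 0, "jaw": 0.3},
    {"tx": -0.002, "ty": 0, "tz": 0.216, "wx": 0, "wy": 0, "wz": 0, "jaw": 0.3},
    {"tx": -0.002, "ty": 0, "tz": 0.216, "wx": 0, "wy": 0, "wz": 0, "jaw": 0.3},
    {"tx": -0.002, "ty": 0, "tz": 0.216, "wx": 0, "wy": 0, "wz": 0, "jaw": -0.3},
    {"tx": -0.002, "ty": 0, "tz": 0.216, "wx": 0, "wy": 0, "wz": 0, "jaw": -0.5},
  ],
)

```text
clock: 8.2
tcp_pos: [0.4451, -0.101, 0.0832]
eef_rot: [0.002, 0.13, 0.991, -0.0]
contact_force: [1.6, 0.9, -1.6]
finger_gap: 0.0346
grip_force: 40.0
```

Emit:
step_arm(
  rows=[
    {"tx": 0, "ty": 0, "tz": 0, "wx": 0, "wy": 0, "wz": 0, "jaw": -0.5},
    {"tx": 0, "ty": 0, "tz": -0.08, "wx": 0, "wy": 0, "wz": 0, "jaw": -0.5},
    {"tx": 0, "ty": 0, "tz": -0.16, "wx": 0, "wy": 0, "wz": 0, "jaw": -0.5},
    {"tx": 0, "ty": 0, "tz": -0.216, "wx": 0, "wy": 0, "wz": 0, "jaw": -0.5},
    {"tx": 0, "ty": 0, "tz": -0.216, "wx": 0, "wy": 0, "wz": 0, "jaw": -0.5},
  ],
)

```text
clock: 8.82
tcp_pos: [0.4449, -0.1008, 0.1699]
eef_rot: [0.003, 0.13, 0.992, -0.001]
contact_force: [0.8, 0.3, -2.3]
finger_gap: 0.035
grip_force: 40.3
```

```bash
python3 -c "
from h import *
weigh(6);weigh(10)
to((.443,.101,.2,85),(.442,-.2268,.2,86.7),(.4357,-.3366,.2,86.7))"
```

```text
F [-0.674 -0.022 -2.047] sd [0.54 0.33 0.22] tau [-27.715 -32.033] sd [0.291 0.396] clk 9.125
F [ 0.063 -0.133 -1.814] sd [0.52 0.48 0.59] tau [-27.111 -31.373] sd [0.041 0.027] clk 9.625
clk 9.62 p [ 0.4436 -0.1004  0.1675] head 75.1 F [ 0.77  0.03 -0.84] gap 0.0343 tau [-27.11 -31.41]
t [ 0.1314  0.4862 -0.0812] w [ 0.      0.     -0.0553]
t [-0.0776 -0.3062 -0.0812] w [ 0.      0.     -0.0647]
t [-0.1332 -0.5755 -0.0813] w [ 0.      0.     -0.0647]
```

Emit:
step_arm(
  rows=[
    {"tx": -0.02, "ty": -0.1, "tz": -0.081, "wx": 0, "wy": 0, "wz": -0.03, "jaw": -0.5},
    {"tx": -0.055, "ty": -0.24, "tz": -0.081, "wx": 0, "wy": 0, "wz": -0.065, "jaw": -0.5},
    {"tx": -0.09, "ty": -0.38, "tz": -0.081, "wx": 0, "wy": 0, "wz": -0.065, "jaw": -0.5},
    {"tx": -0.12, "ty": -0.51, "tz": -0.081, "wx": 0, "wy": 0, "wz": -0.065, "jaw": -0.5},
    {"tx": -0.133, "ty": -0.575, "tz": -0.081, "wx": 0, "wy": 0, "wz": -0.065, "jaw": -0.5},
  ],
)

```text
clock: 10.25
tcp_pos: [0.4351, -0.3391, 0.1995]
eef_rot: [-0.0, 0.03, 1.0, -0.0]
contact_force: [-0.4, 0.7, -1.4]
finger_gap: 0.0345
grip_force: 40.6
```

```bash
python3 -c "
from h import *
to((.4357,-.3366,.093,86.7))"
```

```text
clk 10.25 p [ 0.4351 -0.3391  0.1995] head 86.6 F [-0.39  0.67 -1.44] gap 0.0345 tau [-37.18 -31.55]
t [-0.0012  0.0065  0.2664] w [-0.0001 -0.0001 -0.0006]
```

Emit:
step_arm(
  rows=[
    {"tx": 0, "ty": 0.003, "tz": 0.1, "wx": 0, "wy": 0, "wz": 0, "jaw": -0.5},
    {"tx": 0, "ty": 0.003, "tz": 0.2, "wx": 0, "wy": 0, "wz": 0, "jaw": -0.5},
    {"tx": 0, "ty": 0.003, "tz": 0.255, "wx": 0, "wy": 0, "wz": 0, "jaw": -0.5},
    {"tx": 0, "ty": 0.003, "tz": 0.272, "wx": 0, "wy": 0, "wz": 0, "jaw": -0.5},
    {"tx": 0, "ty": 0.003, "tz": 0.283, "wx": 0, "wy": 0, "wz": 0, "jaw": -0.5},
  ],
)

```text
clock: 10.88
tcp_pos: [0.4359, -0.3351, 0.0883]
eef_rot: [0.0, 0.028, 1.0, 0.0]
contact_force: [-5.0, 5.3, 13.4]
finger_gap: 0.0346
grip_force: 42.2
```

Emit:
step_arm(
  rows=[
    {"tx": 0, "ty": 0, "tz": 0.001, "wx": 0, "wy": 0, "wz": 0, "jaw": -0.5},
    {"tx": 0, "ty": 0, "tz": 0.001, "wx": 0, "wy": 0, "wz": 0, "jaw": 0.3},
    {"tx": 0, "ty": 0, "tz": 0.0, "wx": 0, "wy": 0, "wz": 0, "jaw": 0.3},
    {"tx": 0, "ty": 0, "tz": -0.1, "wx": 0, "wy": 0, "wz": 0, "jaw": 0.3},
    {"tx": 0, "ty": 0, "tz": -0.21, "wx": 0, "wy": 0, "wz": 0, "jaw": 0.3},
  ],
)

```text
clock: 11.5
tcp_pos: [0.4354, -0.3349, 0.171]
eef_rot: [-0.001, 0.028, 1.0, 0.001]
contact_force: [0.3, -0.3, -0.5]
finger_gap: 0.0561
grip_force: 0.0
```

```bash
python3 -c "
from h import *
caps()
to((.528,-.0940,.17,105),(.4384,-.0005,.17,79))"
```

```text
cap 179 [528.1 -93. ] [34.2 34.7] 89.8 z 0.086 body (array([528.2, -93.4]), array([52. , 51.8]), 14.9)
cap 200 [ 504.6 -338.3] [34.  34.8] 0.5 z 0.09 body (array([ 507.1, -352.8]), array([92.2, 95.1]), 89.7)
cap 182 [ 4.388e+02 -2.000e-01] [33.8 33.7] 89.0 z 0.086 body (array([4.383e+02, 2.000e-01]), array([51.8, 51.9]), 79.1)
cap 198 [ 316.6 -200.2] [35.2 35. ] 1.1 z 0.085 body (array([ 316.3, -200.6]), array([52.6, 51.7]), 58.7)
clk 11.55 p [ 0.4381 -0.3374  0.1794] head 86.8 F [ 1.33 -1.18  4.19] gap 0.0552 tau [-20.2  -17.31]
t [-0.1898  0.6203  0.0204] w [-0.003   0.0026 -0.1014]
t [0.0471 0.841  0.0165] w [-0.0023  0.0031  0.0431]
```

Emit:
step_arm(
  rows=[
    {"tx": -0.05, "ty": 0.12, "tz": 0.0, "wx": 0, "wy": 0, "wz": -0.05, "jaw": 0.3},
    {"tx": -0.1, "ty": 0.25, "tz": 0.0, "wx": 0, "wy": 0, "wz": -0.1, "jaw": 0.3},
    {"tx": -0.14, "ty": 0.4, "tz": 0.0, "wx": 0, "wy": 0, "wz": -0.1, "jaw": 0.3},
    {"tx": -0.17, "ty": 0.52, "tz": 0.0, "wx": 0, "wy": 0, "wz": -0.1, "jaw": 0.3},
    {"tx": -0.193, "ty": 0.615, "tz": 0.0, "wx": 0, "wy": 0, "wz": -0.1, "jaw": 0.3},
  ],
)

```text
clock: 12.18
tcp_pos: [0.5274, -0.0919, 0.1712]
eef_rot: [0.001, -0.129, 0.992, -0.0]
contact_force: [0.7, -0.1, -0.1]
finger_gap: 0.0556
grip_force: 0.0
```

```bash
python3 -c "
from h import *
weigh(6);weigh(8)
to((.528,-.094,.17,105),(.528,-.094,.08,105))"
```

```text
F [0.133 0.409 0.344] sd [0.29 1.28 0.45] tau [-34.144 -30.527] sd [0.135 0.073] clk 12.475
F [ 0.122 -0.072 -0.083] sd [0.35 0.4  0.45] tau [-34.184 -30.561] sd [0.013 0.004] clk 12.875
clk 12.88 p [ 0.5267 -0.0944  0.1707] head 104.7 F [-0.04 -0.32 -0.1 ] gap 0.0555 tau [-34.17 -30.56]
t [-0.0035  0.0002  0.0017] w [ 0.     -0.     -0.0017]
t [-3.500e-03  2.000e-04  2.267e-01] w [ 0.     -0.     -0.0017]
```

Emit:
step_arm(
  rows=[
    {"tx": -0.003, "ty": 0, "tz": 0.12, "wx": 0, "wy": 0, "wz": 0, "jaw": 0.3},
    {"tx": -0.003, "ty": 0, "tz": 0.224, "wx": 0, "wy": 0, "wz": 0, "jaw": 0.3},
    {"tx": -0.003, "ty": 0, "tz": 0.224, "wx": 0, "wy": 0, "wz": 0, "jaw": 0.3},
    {"tx": -0.003, "ty": 0, "tz": 0.224, "wx": 0, "wy": 0, "wz": 0, "jaw": -0.3},
    {"tx": -0.003, "ty": 0, "tz": 0.224, "wx": 0, "wy": 0, "wz": 0, "jaw": -0.5},
  ],
)

```text
clock: 13.5
tcp_pos: [0.5295, -0.0941, 0.0836]
eef_rot: [0.002, -0.128, 0.992, -0.001]
contact_force: [-0.2, 0.7, -0.1]
finger_gap: 0.0345
grip_force: 39.9
```

Emit:
step_arm(
  rows=[
    {"tx": 0, "ty": 0, "tz": 0, "wx": 0, "wy": 0, "wz": 0, "jaw": -0.5},
    {"tx": 0, "ty": 0, "tz": -0.08, "wx": 0, "wy": 0, "wz": 0, "jaw": -0.5},
    {"tx": 0, "ty": 0, "tz": -0.16, "wx": 0, "wy": 0, "wz": 0, "jaw": -0.5},
    {"tx": 0, "ty": 0, "tz": -0.224, "wx": 0, "wy": 0, "wz": 0, "jaw": -0.5},
    {"tx": 0, "ty": 0, "tz": -0.224, "wx": 0, "wy": 0, "wz": 0, "jaw": -0.5},
  ],
)

```text
clock: 14.12
tcp_pos: [0.5296, -0.0941, 0.174]
eef_rot: [0.003, -0.128, 0.992, -0.001]
contact_force: [-0.5, -0.2, -1.9]
finger_gap: 0.0344
grip_force: 40.3
```

```bash
python3 -c "
from h import *
weigh(8);weigh(8)
to((.47,.07,.2,90),(.4899,.3324,.2,84.5),(.5119,-.2308,.2,86.7))"
```

```text
F [-0.141  0.166 -1.854] sd [0.4  0.5  0.56] tau [-35.623 -31.758] sd [0.445 0.485] clk 14.525
F [ 0.022  0.077 -1.707] sd [0.75 0.36 0.26] tau [-34.949 -31.166] sd [0.017 0.027] clk 14.925
clk 14.93 p [ 0.5279 -0.0936  0.1707] head 104.8 F [ 0.01  0.74 -2.15] gap 0.0346 tau [-34.97 -31.21]
t [ 0.0359  0.4325 -0.0732] w [0.    0.    0.082]
t [-0.1792  1.0542 -0.0732] w [0.     0.     0.1125]
t [ 0.1261 -0.3214 -0.0732] w [0.     0.     0.1003]
```

Emit:
step_arm(
  rows=[
    {"tx": 0.02, "ty": -0.06, "tz": -0.073, "wx": 0, "wy": 0, "wz": 0.04, "jaw": -0.5},
    {"tx": 0.06, "ty": -0.16, "tz": -0.073, "wx": 0, "wy": 0, "wz": 0.08, "jaw": -0.5},
    {"tx": 0.1, "ty": -0.26, "tz": -0.073, "wx": 0, "wy": 0, "wz": 0.1, "jaw": -0.5},
    {"tx": 0.126, "ty": -0.321, "tz": -0.073, "wx": 0, "wy": 0, "wz": 0.1, "jaw": -0.5},
    {"tx": 0.126, "ty": -0.321, "tz": -0.073, "wx": 0, "wy": 0, "wz": 0.1, "jaw": -0.5},
  ],
)

```text
clock: 15.55
tcp_pos: [0.5114, -0.2323, 0.1997]
eef_rot: [-0.0, 0.03, 1.0, 0.0]
contact_force: [-0.2, 0.2, -2.2]
finger_gap: 0.0345
grip_force: 40.4
```

```bash
python3 -c "
from h import *
to((.5119,-.2308,.088,86.7))"
```

```text
clk 15.55 p [ 0.5114 -0.2323  0.1997] head 86.6 F [-0.19  0.23 -2.24] gap 0.0345 tau [-37.11 -31.9 ]
t [-0.001   0.0039  0.2793] w [ 0.     -0.0001 -0.0007]
```

Emit:
step_arm(
  rows=[
    {"tx": 0, "ty": 0.003, "tz": 0.1, "wx": 0, "wy": 0, "wz": 0, "jaw": -0.5},
    {"tx": 0, "ty": 0.003, "tz": 0.2, "wx": 0, "wy": 0, "wz": 0, "jaw": -0.5},
    {"tx": 0, "ty": 0.003, "tz": 0.255, "wx": 0, "wy": 0, "wz": 0, "jaw": -0.5},
    {"tx": 0, "ty": 0.003, "tz": 0.27, "wx": 0, "wy": 0, "wz": 0, "jaw": -0.5},
    {"tx": 0, "ty": 0.003, "tz": 0.28, "wx": 0, "wy": 0, "wz": 0, "jaw": -0.5},
  ],
)

```text
clock: 16.18
tcp_pos: [0.5126, -0.2291, 0.0886]
eef_rot: [0.001, 0.028, 1.0, -0.0]
contact_force: [0.7, 0.4, -0.2]
finger_gap: 0.0346
grip_force: 40.5
```

Emit:
step_arm(
  rows=[
    {"tx": 0, "ty": 0, "tz": 0.001, "wx": 0, "wy": 0, "wz": 0, "jaw": -0.5},
    {"tx": 0, "ty": 0, "tz": 0.001, "wx": 0, "wy": 0, "wz": 0, "jaw": 0.3},
    {"tx": 0, "ty": 0, "tz": 0.0, "wx": 0, "wy": 0, "wz": 0, "jaw": 0.3},
    {"tx": 0, "ty": 0, "tz": -0.1, "wx": 0, "wy": 0, "wz": 0, "jaw": 0.3},
    {"tx": 0, "ty": 0, "tz": -0.21, "wx": 0, "wy": 0, "wz": 0, "jaw": 0.3},
  ],
)

```text
clock: 16.8
tcp_pos: [0.5115, -0.2293, 0.1724]
eef_rot: [-0.001, 0.028, 1.0, 0.0]
contact_force: [-0.3, 0.4, -0.4]
finger_gap: 0.0561
grip_force: 0.0
```

```bash
python3 -c "
from h import *
caps()
to((.4384,-.0005,.17,79))"
```

```text
cap 181 [ 4.389e+02 -1.000e-01] [33.8 33.7] 89.7 z 0.086 body (array([4.383e+02, 3.000e-01]), array([52. , 51.8]), 79.0)
cap 180 [ 437.7 -332.4] [29.5 36.3] 60.1 z 0.09 body (array([ 436.6, -332.2]), array([50.9, 97. ]), 82.1)
clk 16.85 p [ 0.5147 -0.231   0.1809] head 86.7 F [ 1.57 -0.91  4.57] gap 0.0555 tau [-20.75 -17.18]
t [0.2234 0.5647 0.0217] w [-0.0015  0.0037  0.043 ]
```

Emit:
step_arm(
  rows=[
    {"tx": 0.04, "ty": 0.12, "tz": 0.0, "wx": 0, "wy": 0, "wz": 0.043, "jaw": 0.3},
    {"tx": 0.1, "ty": 0.25, "tz": 0.0, "wx": 0, "wy": 0, "wz": 0.043, "jaw": 0.3},
    {"tx": 0.15, "ty": 0.38, "tz": 0.0, "wx": 0, "wy": 0, "wz": 0.043, "jaw": 0.3},
    {"tx": 0.19, "ty": 0.48, "tz": 0.0, "wx": 0, "wy": 0, "wz": 0.043, "jaw": 0.3},
    {"tx": 0.218, "ty": 0.56, "tz": 0.0, "wx": 0, "wy": 0, "wz": 0.043, "jaw": 0.3},
  ],
)

```text
clock: 17.48
tcp_pos: [0.4371, 0.0007, 0.1726]
eef_rot: [0.001, 0.095, 0.995, 0.0]
contact_force: [0.1, -0.2, 0.5]
finger_gap: 0.0552
grip_force: 0.0
```

```bash
python3 -c "
from h import *
weigh(6);weigh(8)
caps()
to((.4384,-.0003,.17,79),(.4384,-.0003,.08,79))"
```

```text
F [-0.374 -0.006 -0.32 ] sd [0.63 1.22 0.45] tau [-24.429 -30.687] sd [0.933 0.627] clk 17.775
F [-0.014 -0.196  0.115] sd [0.39 0.23 0.4 ] tau [-24.644 -30.629] sd [0.078 0.012] clk 18.175
cap 194 [ 511.3 -228.1] [35.7 35.1] 67.8 z 0.09 body (array([ 522.3, -235.7]), array([90.8, 73.9]), 86.6)
cap 200 [ 504.5 -337.6] [33.7 35.2] 0.0 z 0.09 body (array([ 507.2, -353. ]), array([91.8, 95.1]), 89.8)
cap 203 [ 435.3 -334.7] [35.6 33.4] 89.0 z 0.09 body (array([ 434.6, -350.6]), array([88.9, 96.5]), 83.6)
cap 195 [ 316.8 -200.4] [34.3 34.9] 87.7 z 0.086 body (array([ 316.2, -200.5]), array([52.9, 51.8]), 58.0)
clk 18.23 p [ 0.4376 -0.0011  0.1718] head 79.0 F [-0.47 -0.23  0.01] gap 0.0555 tau [-24.53 -30.62]
t [-0.0015  0.0024  0.0045] w [ 0.     -0.0001 -0.0001]
t [-0.0016  0.0023  0.2295] w [ 0.     -0.0001 -0.0001]
```

Emit:
step_arm(
  rows=[
    {"tx": -0.001, "ty": 0.002, "tz": 0.12, "wx": 0, "wy": 0, "wz": 0, "jaw": 0.3},
    {"tx": -0.001, "ty": 0.002, "tz": 0.228, "wx": 0, "wy": 0, "wz": 0, "jaw": 0.3},
    {"tx": -0.001, "ty": 0.002, "tz": 0.228, "wx": 0, "wy": 0, "wz": 0, "jaw": 0.3},
    {"tx": -0.001, "ty": 0.002, "tz": 0.228, "wx": 0, "wy": 0, "wz": 0, "jaw": -0.3},
    {"tx": -0.001, "ty": 0.002, "tz": 0.228, "wx": 0, "wy": 0, "wz": 0, "jaw": -0.5},
  ],
)

```text
clock: 18.85
tcp_pos: [0.4398, -0.0004, 0.0829]
eef_rot: [0.002, 0.096, 0.995, -0.0]
contact_force: [1.5, 0.2, 0.7]
finger_gap: 0.0345
grip_force: 40.6
```

Emit:
step_arm(
  rows=[
    {"tx": 0, "ty": 0, "tz": 0, "wx": 0, "wy": 0, "wz": 0, "jaw": -0.5},
    {"tx": 0, "ty": 0, "tz": -0.08, "wx": 0, "wy": 0, "wz": 0, "jaw": -0.5},
    {"tx": 0, "ty": 0, "tz": -0.16, "wx": 0, "wy": 0, "wz": 0, "jaw": -0.5},
    {"tx": 0, "ty": 0, "tz": -0.228, "wx": 0, "wy": 0, "wz": 0, "jaw": -0.5},
    {"tx": 0, "ty": 0, "tz": -0.228, "wx": 0, "wy": 0, "wz": 0, "jaw": -0.5},
  ],
)

```text
clock: 19.48
tcp_pos: [0.4395, -0.0003, 0.1742]
eef_rot: [0.003, 0.096, 0.995, -0.0]
contact_force: [-0.6, -0.3, -3.5]
finger_gap: 0.0342
grip_force: 41.1
```

```bash
python3 -c "
from h import *
weigh(8);weigh(8)
to((.4498,.281,.2,84.5),(.442,-.2268,.2,86.7))"
```

```text
F [-0.061  0.068 -4.282] sd [0.34 0.46 0.46] tau [-26.79  -33.074] sd [0.392 0.532] clk 19.875
F [ 0.061 -0.338 -4.197] sd [0.56 0.33 0.45] tau [-26.244 -32.479] sd [0.013 0.035] clk 20.275
clk 20.27 p [ 4.382e-01 -2.000e-04  1.720e-01] head 79.0 F [-0.1  -0.21 -4.25] gap 0.0347 tau [-26.27 -32.53]
t [ 0.1055  0.6955 -0.0701] w [ 0.      0.0001 -0.0305]
t [-0.1174 -0.5544 -0.0701] w [ 0.      0.0001 -0.0427]
```

Emit:
step_arm(
  rows=[
    {"tx": 0.01, "ty": 0.1, "tz": -0.07, "wx": 0, "wy": 0, "wz": -0.03, "jaw": -0.5},
    {"tx": 0.04, "ty": 0.25, "tz": -0.07, "wx": 0, "wy": 0, "wz": -0.03, "jaw": -0.5},
    {"tx": 0.06, "ty": 0.4, "tz": -0.07, "wx": 0, "wy": 0, "wz": -0.03, "jaw": -0.5},
    {"tx": 0.085, "ty": 0.56, "tz": -0.07, "wx": 0, "wy": 0, "wz": -0.03, "jaw": -0.5},
    {"tx": 0.105, "ty": 0.695, "tz": -0.07, "wx": 0, "wy": 0, "wz": -0.03, "jaw": -0.5},
  ],
)

```text
clock: 20.9
tcp_pos: [0.4498, 0.283, 0.2001]
eef_rot: [0.0, 0.048, 0.999, 0.0]
contact_force: [1.3, 0.3, -3.0]
finger_gap: 0.0346
grip_force: 41.5
```

Emit:
step_arm(
  rows=[
    {"tx": 0, "ty": 0, "tz": 0.1, "wx": 0, "wy": 0, "wz": 0, "jaw": -0.5},
    {"tx": 0, "ty": 0, "tz": 0.2, "wx": 0, "wy": 0, "wz": 0, "jaw": -0.5},
    {"tx": 0, "ty": 0, "tz": 0.255, "wx": 0, "wy": 0, "wz": 0, "jaw": -0.5},
    {"tx": 0, "ty": 0, "tz": 0.27, "wx": 0, "wy": 0, "wz": 0, "jaw": -0.5},
    {"tx": 0, "ty": 0, "tz": 0.28, "wx": 0, "wy": 0, "wz": 0, "jaw": -0.5},
  ],
)

```text
clock: 21.52
tcp_pos: [0.4505, 0.281, 0.0886]
eef_rot: [0.001, 0.049, 0.999, 0.0]
contact_force: [0.2, -0.3, -2.9]
finger_gap: 0.0347
grip_force: 41.8
```

Emit:
step_arm(
  rows=[
    {"tx": 0, "ty": 0, "tz": 0.001, "wx": 0, "wy": 0, "wz": 0, "jaw": -0.5},
    {"tx": 0, "ty": 0, "tz": 0.001, "wx": 0, "wy": 0, "wz": 0, "jaw": 0.3},
    {"tx": 0, "ty": 0, "tz": 0.0, "wx": 0, "wy": 0, "wz": 0, "jaw": 0.3},
    {"tx": 0, "ty": 0, "tz": -0.1, "wx": 0, "wy": 0, "wz": 0, "jaw": 0.3},
    {"tx": 0, "ty": 0, "tz": -0.21, "wx": 0, "wy": 0, "wz": 0, "jaw": 0.3},
  ],
)

```text
clock: 22.15
tcp_pos: [0.4498, 0.2807, 0.1731]
eef_rot: [-0.0, 0.049, 0.999, -0.0]
contact_force: [-0.3, 0.2, 1.1]
finger_gap: 0.0554
grip_force: 0.0
```

```bash
python3 -c "
from h import *
caps()
to((.60,-.15,.2,90),(.662,-.2170,.2,70))
im=cv2.imread('pics/last.png')
cv2.imwrite('pics/c2.png',cv2.resize(im[140:280,150:500],None,fx=2.2,fy=2.2,interpolation=cv2.INTER_CUBIC))
# button: dark blob on console top
D=np.load('top0.npz');P=D['P'];g=D['im'].mean(2)
m=((P[...,0]>.61)&(P[...,0]<.655)&(abs(P[...,1])<.07)&(g<75)&(np.indices(g.shape)[0]>158)).astype(np.uint8)
k,l,s,c=cv2.connectedComponentsWithStats(m)
for i in range(1,k): print(s[i],c[i],ray('top',c[i],.055))
D=np.load('side0.npz');P=D['P'];g=D['im'].mean(2)
m=((P[...,0]>.61)&(P[...,0]<.66)&(P[...,1]<.07)&(P[...,1]>.005)&(g<110)&(P[...,2]>.04)).astype(np.uint8)
k,l,s,c=cv2.connectedComponentsWithStats(m)
for i in range(1,k): print('side',s[i],c[i],ray('side',c[i],.055))
"
```

```text
cap 191 [ 511.2 -228.1] [35.1 34.7] 60.6 z 0.09 body (array([ 521.9, -236.1]), array([90.7, 74.1]), 87.1)
cap 203 [ 505.  -337.6] [35.1 34.7] 8.2 z 0.09 body (array([ 507.2, -351.8]), array([92.6, 95.1]), 89.9)
cap 202 [ 435.3 -334.6] [34.6 33.3] 89.6 z 0.09 body (array([ 435. , -348.9]), array([90.4, 94.5]), 86.7)
cap 192 [ 316.9 -200.3] [34.7 35. ] 84.7 z 0.086 body (array([ 316.2, -200.7]), array([53. , 51.7]), 58.9)
clk 22.2 p [0.453  0.2823 0.1814] head 84.4 F [1.68 2.23 4.31] gap 0.0554 tau [-19.1  -17.55]
t [-0.4715 -1.0395 -0.0485] w [ 0.0021  0.0038 -0.031 ]
t [-0.6421 -1.1911 -0.0476] w [0.0027 0.0034 0.0801]
[308 164   5   5  20] [309.75 165.75] [[0.641339   0.03525256 0.055     ]]
```

View pics/c2.png

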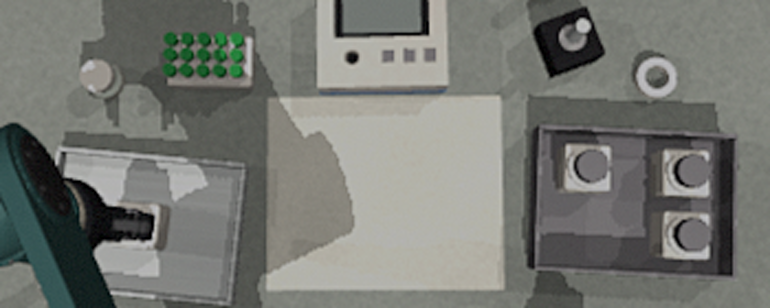

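The tote holds three upright packs and the tray holds one, under the gripper. The pad is empty, the stylus is in its stand at crop (582,28), and the button is at crop (352,57).

Emit:
step_arm(
  rows=[
    {"tx": -0.13, "ty": -0.22, "tz": -0.07, "wx": 0, "wy": 0, "wz": -0.03, "jaw": 0},
    {"tx": -0.2, "ty": -0.35, "tz": -0.07, "wx": 0, "wy": 0, "wz": -0.03, "jaw": 0},
    {"tx": -0.27, "ty": -0.48, "tz": -0.07, "wx": 0, "wy": 0, "wz": -0.03, "jaw": 0},
    {"tx": -0.33, "ty": -0.6, "tz": -0.07, "wx": 0, "wy": 0, "wz": -0.03, "jaw": 0},
    {"tx": -0.4, "ty": -0.72, "tz": -0.07, "wx": 0, "wy": 0, "wz": -0.03, "jaw": 0},
  ],
)

```text
clock: 22.82
tcp_pos: [0.5742, -0.0054, 0.2013]
eef_rot: [0.002, 0.002, 1.0, 0.0]
contact_force: [1.2, 0.6, -1.1]
finger_gap: 0.0431
grip_force: 0.0
```

```bash
python3 -c "
from h import *
im,d,P=cloud('top');z=P[...,2]
b=(d>0)&(abs(P[...,0]-.662)<.05)&(abs(P[...,1]+.217)<.05)
print('grip top',mrect(P,b&(z>.104)&(z<.13)),'tray pack')
im,d,P=cloud('side');z=P[...,2];b=(d>0)&(abs(P[...,0]-.662)<.05)&(abs(P[...,1]+.217)<.05)
print('side',mrect(P,b&(z>.104)&(z<.13)))
to((.6625,-.2175,.19,90))
caps()"
```

```text
grip top (array([ 661.1, -216.4]), array([13.5, 13.7]), 44.1) tray pack
side (array([ 662.5, -219.4]), array([17.5, 15.1]), 55.8)
clk 22.93 p [ 0.5751 -0.0094  0.2004] head 89.4 F [-0.15  0.97  0.11] gap 0.0425 tau [-37.39 -31.69]
t [-0.224  -0.5177  0.0282] w [-0.0009  0.0009 -0.0035]
cap 194 [ 511.7 -227.9] [35.  34.8] 72.9 z 0.09 body (array([ 522.1, -235.8]), array([90.3, 73.6]), 86.9)
cap 205 [ 504.4 -337.4] [35.6 33.6] 89.7 z 0.09 body (array([ 507.2, -353. ]), array([91.5, 95.1]), 89.9)
cap 193 [449.3 280.1] [34.  34.7] 1.8 z 0.09 body (array([449.2, 280.8]), array([52.2, 51.9]), 84.2)
cap 203 [ 435.4 -334.9] [33.5 35.8] 0.6 z 0.09 body (array([ 435.2, -347.3]), array([93.6, 94.4]), 87.0)
cap 196 [ 316.8 -199.9] [35.4 35.2] 88.2 z 0.086 body (array([ 316. , -200.9]), array([52.7, 51.8]), 58.5)
```

Emit:
step_arm(
  rows=[
    {"tx": -0.06, "ty": -0.13, "tz": 0, "wx": 0, "wy": 0, "wz": 0, "jaw": 0},
    {"tx": -0.12, "ty": -0.27, "tz": 0.0, "wx": 0, "wy": 0, "wz": 0, "jaw": 0},
    {"tx": -0.17, "ty": -0.4, "tz": 0.0, "wx": 0, "wy": 0, "wz": 0, "jaw": 0},
    {"tx": -0.21, "ty": -0.49, "tz": 0.0, "wx": 0, "wy": 0, "wz": -0.003, "jaw": 0},
    {"tx": -0.224, "ty": -0.518, "tz": 0.01, "wx": 0, "wy": 0, "wz": -0.003, "jaw": 0},
  ],
)

```text
clock: 23.6
tcp_pos: [0.6628, -0.2118, 0.1961]
eef_rot: [0.001, -0.003, 1.0, -0.0]
contact_force: [-0.4, 0.0, 0.2]
finger_gap: 0.0429
grip_force: 0.0
```

```bash
python3 -c "
from h import *
weigh(6)
to((.6625,-.2172,.09,90))"
```

```text
F [ 0.067 -0.147 -0.103] sd [0.21 0.54 0.55] tau [-49.706 -31.631] sd [1.553 0.533] clk 23.9
clk 23.9 p [ 0.662  -0.2089  0.1964] head 90.5 F [ 0.19  0.2  -0.31] gap 0.0425 tau [-48.91 -31.14]
t [-0.0011 -0.0209  0.2659] w [0.0002 0.0001 0.0026]
```

Emit:
step_arm(
  rows=[
    {"tx": -0.001, "ty": -0.021, "tz": 0.0, "wx": 0, "wy": 0, "wz": 0, "jaw": 0},
    {"tx": -0.001, "ty": -0.021, "tz": 0.09, "wx": 0, "wy": 0, "wz": 0, "jaw": 0},
    {"tx": -0.001, "ty": -0.021, "tz": 0.18, "wx": 0, "wy": 0, "wz": 0, "jaw": 0},
    {"tx": -0.001, "ty": -0.021, "tz": 0.265, "wx": 0, "wy": 0, "wz": 0, "jaw": 0},
    {"tx": -0.001, "ty": -0.021, "tz": 0.265, "wx": 0, "wy": 0, "wz": 0, "jaw": 0},
  ],
)

```text
clock: 24.52
tcp_pos: [0.6601, -0.2183, 0.0856]
eef_rot: [-0.004, -0.003, 1.0, 0.002]
contact_force: [0.0, -0.6, -0.5]
finger_gap: 0.043
grip_force: 0.0
```

```bash
python3 -c "
from h import *
weigh(4)
to((.6625,-.2172,.09,90))"
```

```text
F [ 0.247 -0.201  0.657] sd [0.52 0.27 0.14] tau [-48.768 -28.78 ] sd [0.292 0.288] clk 24.725
clk 24.73 p [ 0.6639 -0.2198  0.0928] head 90.4 F [ 1.07 -0.36  0.82] gap 0.0431 tau [-49.22 -29.23]
t [0.0034 0.0066 0.007 ] w [-0.0006  0.0014  0.002 ]
```

```bash
python3 -c "
from h import *
weigh(5)
to((.6625,-.2172,.09,90))"
```

```text
F [-0.205  0.374 -0.143] sd [0.38 0.24 0.23] tau [-50.205 -29.944] sd [0.323 0.212] clk 24.975
clk 24.98 p [ 0.663  -0.2195  0.0912] head 90.4 F [ 0.32 -0.03 -0.33] gap 0.0428 tau [-50.57 -30.17]
t [0.0013 0.0058 0.003 ] w [-0.0002  0.0006  0.0019]
```

Emit:
step_arm(
  rows=[
    {"tx": 0.001, "ty": 0.005, "tz": 0.002, "wx": 0, "wy": 0, "wz": 0.002, "jaw": 0},
    {"tx": 0.001, "ty": 0.005, "tz": 0.002, "wx": 0, "wy": 0, "wz": 0.002, "jaw": 0},
    {"tx": 0.001, "ty": 0.005, "tz": 0.002, "wx": 0, "wy": 0, "wz": 0.002, "jaw": -0.5},
    {"tx": 0.001, "ty": 0.005, "tz": 0.002, "wx": 0, "wy": 0, "wz": 0.002, "jaw": -0.9},
    {"tx": 0.001, "ty": 0.005, "tz": 0.002, "wx": 0, "wy": 0, "wz": 0.002, "jaw": -0.9},
  ],
  newtons=70,
)

```text
clock: 25.6
tcp_pos: [0.6622, -0.2174, 0.0891]
eef_rot: [0.0, 0.0, 1.0, -0.0]
contact_force: [0.4, -0.4, 0.4]
finger_gap: 0.0142
grip_force: 68.1
```

```bash
python3 -c "
from h import *
weigh(6)
to((.6625,-.2172,.09,90),(.66,-.217,.15,90))"
```

```text
F [-0.126 -0.187  0.277] sd [0.43 0.43 0.48] tau [-50.01  -29.683] sd [0.024 0.033] clk 25.9
clk 25.9 p [ 0.6622 -0.2173  0.0891] head 90.0 F [ 0.43 -0.34  0.92] gap 0.0144 tau [-49.98 -29.63]
t [-0.0008  0.0003 -0.0023] w [ 0.      0.0001 -0.0001]
t [ 0.0054  0.0008 -0.1523] w [ 0.      0.0001 -0.0001]
```

Emit:
step_arm(
  rows=[
    {"tx": 0, "ty": 0, "tz": -0.04, "wx": 0, "wy": 0, "wz": 0, "jaw": -0.9},
    {"tx": 0, "ty": 0, "tz": -0.08, "wx": 0, "wy": 0, "wz": 0, "jaw": -0.9},
    {"tx": 0, "ty": 0, "tz": -0.12, "wx": 0, "wy": 0, "wz": 0, "jaw": -0.9},
    {"tx": 0, "ty": 0, "tz": -0.16, "wx": 0, "wy": 0, "wz": 0, "jaw": -0.9},
    {"tx": 0, "ty": 0, "tz": -0.2, "wx": 0, "wy": 0, "wz": 0, "jaw": -0.9},
  ],
)

```text
clock: 26.52
tcp_pos: [0.6622, -0.2173, 0.1705]
eef_rot: [0.0, 0.0, 1.0, -0.0]
contact_force: [0.3, -0.2, -0.2]
finger_gap: 0.0148
grip_force: 68.1
```

```bash
python3 -c "
from h import *
weigh(4)
to((.642,.0348,.17,90),(.642,.0348,.15,90))"
```

```text
F [0.222 0.065 0.014] sd [0.67 0.52 0.68] tau [-48.15  -30.045] sd [3.62  2.516] clk 26.725
clk 26.73 p [ 0.6622 -0.2174  0.1695] head 90.0 F [0.12 0.07 0.18] gap 0.0143 tau [-51.28 -32.19]
t [ 0.0507  0.6304 -0.0015] w [-0.0001  0.0002 -0.0001]
t [0.0507 0.6304 0.0485] w [-0.0001  0.0002 -0.0001]
```

Emit:
step_arm(
  rows=[
    {"tx": 0.01, "ty": 0.13, "tz": 0, "wx": 0, "wy": 0, "wz": 0, "jaw": -0.9},
    {"tx": 0.02, "ty": 0.27, "tz": 0, "wx": 0, "wy": 0, "wz": 0, "jaw": -0.9},
    {"tx": 0.035, "ty": 0.41, "tz": 0, "wx": 0, "wy": 0, "wz": 0, "jaw": -0.9},
    {"tx": 0.045, "ty": 0.54, "tz": 0, "wx": 0, "wy": 0, "wz": 0, "jaw": -0.9},
    {"tx": 0.051, "ty": 0.63, "tz": 0, "wx": 0, "wy": 0, "wz": 0, "jaw": -0.9},
  ],
)

```text
clock: 27.35
tcp_pos: [0.6406, 0.0373, 0.1676]
eef_rot: [-0.001, -0.001, 1.0, 0.0]
contact_force: [0.4, -0.6, -0.0]
finger_gap: 0.0143
grip_force: 68.3
```

```bash
python3 -c "
from h import *
weigh(5)
im,d,P=cloud('side')
cv2.imwrite('pics/s3.png',cv2.resize(im[90:290,270:530,::-1],None,fx=3,fy=3,interpolation=cv2.INTER_CUBIC))
to((.642,.0348,.15,90),(.642,.0348,.13,90))"
```

```text
F [ 0.004  0.305 -0.832] sd [0.8  1.19 0.19] tau [-44.998 -31.189] sd [0.49  0.112] clk 27.6
clk 27.65 p [0.6416 0.0336 0.1682] head 89.9 F [-0.85  0.38 -1.06] gap 0.0143 tau [-45.1 -31.1]
t [-0.0012  0.0029  0.0455] w [-0.0002 -0.0004 -0.0004]
t [-0.0012  0.003   0.0955] w [-0.0002 -0.0004 -0.0004]
```

View pics/s3.png

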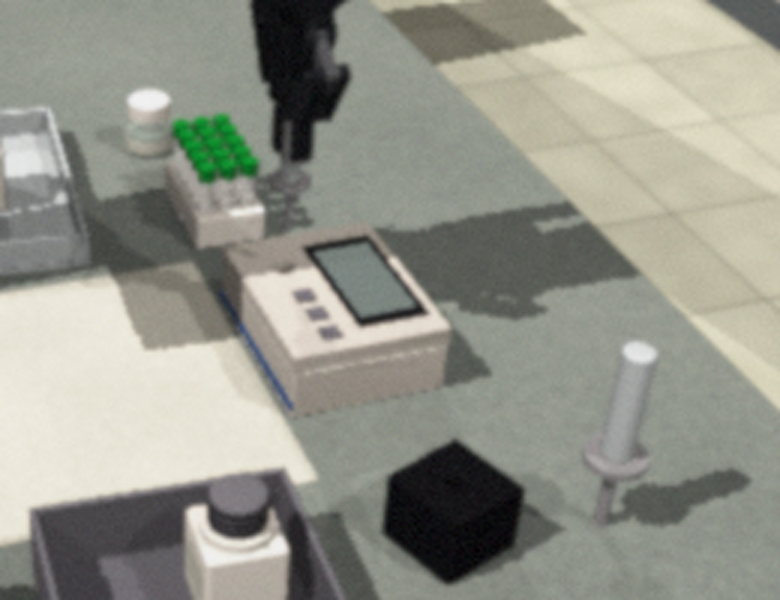

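The side crop shows the stylus held above the console, with its flange at (292,180) and the button hole at about (287,267). I'll cross-check the hole position in both views.

```bash
python3 -c "
from h import *
print(ray('side',[(365.7,179)],.055))
D=np.load('side0.npz');g=D['im'].mean(2)[165:195,345:390]
print(g[8:24,10:34].round().astype(int))
to((.6422,.0345,.15,90))"
```

```text
[[0.64444651 0.03201795 0.055     ]]
[[224 224 224 225 224 225 224 224 226 225 225 225 227 225 225 205 151  79
   41  48  68  77  87  93]
 [223 224 224 223 225 223 225 225 225 225 224 226 226 227 224 216 192 123
   61  67  95 114 121 121]
 [221 222 224 224 225 224 224 223 223 224 226 227 224 226 225 223 209 163
   97  65  88 114 127 127]
 [224 225 221 222 221 222 215 211 211 212 218 222 224 226 225 225 220 197
  150  85  68  92 122 127]
 [223 223 221 219 223 213 190 179 176 184 194 212 217 223 223 226 224 219
  196 141  76  77 110 125]
 [224 224 222 223 218 197 161 144 148 158 167 176 190 208 221 224 224 224
  216 182 107  61  89 108]
 [224 224 225 223 219 201 166 140 133 133 146 159 176 199 220 224 223 225
  222 205 149  90  66  93]
 [226 224 225 222 220 216 194 166 139 131 141 162 189 208 220 224 224 225
  225 220 199 142  76  73]
 [225 224 225 221 222 221 216 205 189 185 182 194 213 218 223 222 221 221
  225 223 218 189 119  67]
 [224 223 222 223 224 226 224 223 221 214 216 217 220 220 222 224 223 224
  224 223 224 206 163  95]
 [222 223 223 223 224 222 226 223 225 224 223 223 222 223 222 224 224 224
  224 226 223 220 199 146]
 [221 222 221 223 226 224 224 224 224 222 220 222 222 223 222 223 223 222
  223 222 222 222 217 192]
 [223 222 222 226 224 224 224 222 221 223 223 221 221 217 214 212 211 210
  211 219 222 223 222 213]
 [221 222 222 223 223 225 225 224 225 224 223 218 207 198 186 177 169 159
  176 203 220 222 220 221]
 [219 222 221 221 222 223 224 224 222 220 220 211 187 156 141 137 131 128
  144 175 208 221 222 219]
 [212 221 222 222 223 224 222 223 223 222 221 213 190 153 128 121 121 122
  124 148 186 217 221 222]]
clk 27.65 p [0.6416 0.0336 0.1682] head 89.9 F [-0.85  0.38 -1.06] gap 0.0143 tau [-45.1 -31.1]
t [-0.0017  0.0022  0.0455] w [-0.0002 -0.0004 -0.0004]
```

Emit:
step_arm(
  rows=[
    {"tx": -0.002, "ty": 0.003, "tz": 0, "wx": 0, "wy": 0, "wz": 0, "jaw": -0.9},
    {"tx": -0.002, "ty": 0.003, "tz": 0.02, "wx": 0, "wy": 0, "wz": 0, "jaw": -0.9},
    {"tx": -0.002, "ty": 0.003, "tz": 0.05, "wx": 0, "wy": 0, "wz": 0, "jaw": -0.9},
    {"tx": -0.002, "ty": 0.003, "tz": 0.08, "wx": 0, "wy": 0, "wz": 0, "jaw": -0.9},
    {"tx": -0.002, "ty": 0.003, "tz": 0.095, "wx": 0, "wy": 0, "wz": 0, "jaw": -0.9},
  ],
)

```text
clock: 28.28
tcp_pos: [0.6417, 0.0359, 0.129]
eef_rot: [-0.001, 0.0, 1.0, 0.0]
contact_force: [0.7, 1.1, -1.0]
finger_gap: 0.0144
grip_force: 68.3
```

```bash
python3 -c "
from h import *
weigh(6)
to((.6425,.0348,.122,90))"
```

```text
F [-0.212 -0.055 -0.709] sd [0.27 0.4  0.39] tau [-45.508 -30.686] sd [1.052 0.768] clk 28.575
clk 28.57 p [0.6429 0.036  0.1317] head 90.0 F [ 0.3   0.22 -0.63] gap 0.0145 tau [-45.04 -30.39]
t [ 0.0011 -0.0029  0.0242] w [ 0.      0.0004 -0.    ]
```

Emit:
step_arm(
  rows=[
    {"tx": 0, "ty": -0.002, "tz": 0.006, "wx": 0, "wy": 0, "wz": 0, "jaw": -0.9},
    {"tx": 0, "ty": -0.002, "tz": 0.014, "wx": 0, "wy": 0, "wz": 0, "jaw": -0.9},
    {"tx": 0, "ty": -0.002, "tz": 0.02, "wx": 0, "wy": 0, "wz": 0, "jaw": -0.9},
    {"tx": 0, "ty": -0.002, "tz": 0.026, "wx": 0, "wy": 0, "wz": 0, "jaw": -0.9},
    {"tx": 0, "ty": -0.002, "tz": 0.029, "wx": 0, "wy": 0, "wz": 0, "jaw": -0.9},
  ],
)

```text
clock: 29.2
tcp_pos: [0.643, 0.035, 0.1208]
eef_rot: [0.001, 0.0, 1.0, -0.0]
contact_force: [-1.4, -0.1, 7.8]
finger_gap: 0.0144
grip_force: 68.4
```

```bash
python3 -c "
from h import *
weigh(5)
to((.6425,.0348,.122,90))"
```

```text
F [-0.935 -0.331  5.647] sd [0.56 0.47 0.37] tau [-41.563 -28.039] sd [0.171 0.086] clk 29.45
clk 29.45 p [0.643  0.035  0.1209] head 90.0 F [-0.32  0.35  5.48] gap 0.0146 tau [-41.65 -28.07]
t [ 0.0011 -0.0006 -0.0028] w [-0.      0.0006 -0.0001]
```

Emit:
step_arm(
  rows=[
    {"tx": 0, "ty": 0, "tz": 0.004, "wx": 0, "wy": 0, "wz": 0, "jaw": -0.9},
    {"tx": 0, "ty": 0, "tz": 0.004, "wx": 0, "wy": 0, "wz": 0, "jaw": -0.9},
    {"tx": 0, "ty": 0, "tz": 0.004, "wx": 0, "wy": 0, "wz": 0, "jaw": -0.9},
    {"tx": 0, "ty": 0, "tz": 0.004, "wx": 0, "wy": 0, "wz": 0, "jaw": -0.9},
    {"tx": 0, "ty": 0, "tz": 0.004, "wx": 0, "wy": 0, "wz": 0, "jaw": -0.9},
  ],
)

```text
clock: 30.08
tcp_pos: [0.6432, 0.035, 0.1207]
eef_rot: [0.001, 0.0, 1.0, -0.0]
contact_force: [-2.1, 0.1, 10.3]
finger_gap: 0.0143
grip_force: 68.7
```

```bash
python3 -c "
from h import *
weigh(4)
to((.6425,.0348,.122,90))"
```

```text
F [-2.761 -0.302  9.566] sd [0.49 0.37 0.42] tau [-39.209 -26.831] sd [0. 0.] clk 30.275
clk 30.27 p [0.6432 0.0351 0.1207] head 90.0 F [-3.34 -0.75  9.2 ] gap 0.0142 tau [-39.21 -26.83]
t [ 0.0016 -0.0006 -0.0032] w [-0.      0.0009 -0.    ]
```

Emit:
step_arm(
  rows=[
    {"tx": 0, "ty": 0, "tz": 0.002, "wx": 0, "wy": 0, "wz": 0, "jaw": -0.9},
    {"tx": 0, "ty": 0, "tz": 0.002, "wx": 0, "wy": 0, "wz": 0, "jaw": -0.9},
    {"tx": 0, "ty": 0, "tz": 0.002, "wx": 0, "wy": 0, "wz": 0, "jaw": -0.9},
    {"tx": 0, "ty": 0, "tz": 0.002, "wx": 0, "wy": 0, "wz": 0, "jaw": -0.9},
    {"tx": 0, "ty": 0, "tz": 0.002, "wx": 0, "wy": 0, "wz": 0, "jaw": -0.9},
  ],
)

```text
clock: 30.9
tcp_pos: [0.6432, 0.0351, 0.1206]
eef_rot: [0.002, 0.0, 1.0, -0.0]
contact_force: [-2.8, 0.3, 11.3]
finger_gap: 0.0143
grip_force: 68.7
```

```bash
python3 -c "
from h import *
weigh(28)
to((.6425,.0348,.122,90))"
```

```text
F [-3.165 -0.285 11.574] sd [0.5  0.43 0.49] tau [-37.989 -26.211] sd [0. 0.] clk 32.3
clk 32.3 p [0.6433 0.0351 0.1206] head 90.0 F [-3.05 -0.31 11.67] gap 0.0144 tau [-37.99 -26.21]
t [ 0.0019 -0.0007 -0.0035] w [-0.0001  0.0011 -0.    ]
```

Emit:
step_arm(
  rows=[
    {"tx": 0, "ty": 0, "tz": -0.02, "wx": 0, "wy": 0, "wz": 0, "jaw": -0.9},
    {"tx": 0, "ty": 0, "tz": -0.05, "wx": 0, "wy": 0, "wz": 0, "jaw": -0.9},
    {"tx": 0, "ty": 0, "tz": -0.08, "wx": 0, "wy": 0, "wz": 0, "jaw": -0.9},
    {"tx": 0, "ty": 0, "tz": -0.11, "wx": 0, "wy": 0, "wz": 0, "jaw": -0.9},
    {"tx": 0, "ty": 0, "tz": -0.13, "wx": 0, "wy": 0, "wz": 0, "jaw": -0.9},
  ],
)

```text
clock: 32.92
tcp_pos: [0.6428, 0.0351, 0.1701]
eef_rot: [0.0, 0.0, 1.0, 0.0]
contact_force: [0.2, -0.8, -0.4]
finger_gap: 0.0147
grip_force: 68.3
```

```bash
python3 -c "
from h import *
weigh(4)
to((.6622,-.2173,.17,90))"
```

```text
F [-0.371 -0.123  0.193] sd [0.33 0.31 0.61] tau [-44.339 -30.652] sd [1.624 1.221] clk 33.125
clk 33.12 p [0.6425 0.0351 0.1689] head 90.0 F [-0.73  0.22 -0.57] gap 0.0148 tau [-45.66 -31.63]
t [-0.0493 -0.631  -0.0027] w [ 0.     -0.     -0.0001]
```

Emit:
step_arm(
  rows=[
    {"tx": -0.01, "ty": -0.13, "tz": 0, "wx": 0, "wy": 0, "wz": 0, "jaw": -0.9},
    {"tx": -0.02, "ty": -0.28, "tz": 0, "wx": 0, "wy": 0, "wz": 0, "jaw": -0.9},
    {"tx": -0.035, "ty": -0.42, "tz": 0, "wx": 0, "wy": 0, "wz": 0, "jaw": -0.9},
    {"tx": -0.044, "ty": -0.55, "tz": 0, "wx": 0, "wy": 0, "wz": 0, "jaw": -0.9},
    {"tx": -0.049, "ty": -0.631, "tz": 0, "wx": 0, "wy": 0, "wz": 0, "jaw": -0.9},
  ],
)

```text
clock: 33.75
tcp_pos: [0.6614, -0.2201, 0.1677]
eef_rot: [-0.001, 0.001, 1.0, 0.0]
contact_force: [1.3, -0.0, -0.5]
finger_gap: 0.0143
grip_force: 68.4
```

```bash
python3 -c "
from h import *
weigh(8)
to((.6622,-.2173,.13,90))
im,d,P=cloud('side')
cv2.imwrite('pics/s4.png',cv2.resize(im[190:290,370:530,::-1],None,fx=4,fy=4,interpolation=cv2.INTER_CUBIC))"
```

```text
Traceback (most recent call last):
  File "h.py", line 28, in weigh
    optics.read_camera("side"); o=status.get_obs(); F.append(o["contact_force"]);T.append(o["tau"][1:3]);c.append(o["clock"])
    ~~~~~~~~~~~~~~~~~~^^^^^^^^
ValueError: 200 camera calls are used up
```

The camera budget is used up, so I'll finish on pose and force feedback, using the recorded home pose.

Emit:
step_arm(
  rows=[
    {"tx": 0, "ty": 0, "tz": 0, "wx": 0, "wy": 0, "wz": 0, "jaw": -0.9},
    {"tx": 0, "ty": 0, "tz": 0, "wx": 0, "wy": 0, "wz": 0, "jaw": -0.9},
    {"tx": 0, "ty": 0, "tz": 0, "wx": 0, "wy": 0, "wz": 0, "jaw": -0.9},
    {"tx": 0, "ty": 0, "tz": 0, "wx": 0, "wy": 0, "wz": 0, "jaw": -0.9},
    {"tx": 0, "ty": 0, "tz": 0, "wx": 0, "wy": 0, "wz": 0, "jaw": -0.9},
  ],
)

```text
clock: 34.38
tcp_pos: [0.6622, -0.2165, 0.1692]
eef_rot: [0.0, -0.0, 1.0, 0.0]
contact_force: [-0.8, -0.5, -0.7]
finger_gap: 0.0143
grip_force: 68.4
```

```bash
python3 -c "
from h import *
to((.6622,-.2173,.12,90))"
```

```text
clk 34.38 p [ 0.6622 -0.2165  0.1692] head 90.1 F [-0.77 -0.5  -0.67] gap 0.0143 tau [-50.18 -31.37]
t [ 0.0002 -0.002   0.1231] w [0.     0.0001 0.0003]
```

Emit:
step_arm(
  rows=[
    {"tx": 0, "ty": -0.002, "tz": 0.03, "wx": 0, "wy": 0, "wz": 0, "jaw": -0.9},
    {"tx": 0, "ty": -0.002, "tz": 0.06, "wx": 0, "wy": 0, "wz": 0, "jaw": -0.9},
    {"tx": 0, "ty": -0.002, "tz": 0.09, "wx": 0, "wy": 0, "wz": 0, "jaw": -0.9},
    {"tx": 0, "ty": -0.002, "tz": 0.12, "wx": 0, "wy": 0, "wz": 0, "jaw": -0.9},
    {"tx": 0, "ty": -0.002, "tz": 0.12, "wx": 0, "wy": 0, "wz": 0, "jaw": -0.9},
  ],
)

```text
clock: 35.0
tcp_pos: [0.6611, -0.2178, 0.1186]
eef_rot: [-0.002, 0.0, 1.0, 0.001]
contact_force: [-0.6, -0.1, 0.0]
finger_gap: 0.0138
grip_force: 68.4
```

```bash
python3 -c "
from h import *
to((.6622,-.2173,.0895,90))"
```

```text
clk 35.0 p [ 0.6611 -0.2178  0.1186] head 90.0 F [-0.61 -0.14  0.  ] gap 0.0138 tau [-50.79 -30.89]
t [-0.0029  0.001   0.0728] w [ 0.0005 -0.0011 -0.0001]
```

Inside the hole (tip about 10 mm deep) with no contact force, so I'm continuing down to home.

Emit:
step_arm(
  rows=[
    {"tx": 0, "ty": 0, "tz": 0.025, "wx": 0, "wy": 0, "wz": 0, "jaw": -0.9},
    {"tx": 0, "ty": 0, "tz": 0.05, "wx": 0, "wy": 0, "wz": 0, "jaw": -0.9},
    {"tx": 0, "ty": 0, "tz": 0.068, "wx": 0, "wy": 0, "wz": 0, "jaw": -0.9},
    {"tx": 0, "ty": 0, "tz": 0.075, "wx": 0, "wy": 0, "wz": 0, "jaw": -0.9},
    {"tx": 0, "ty": 0, "tz": 0.078, "wx": 0, "wy": 0, "wz": 0, "jaw": -0.9},
  ],
)

```text
clock: 35.62
tcp_pos: [0.6621, -0.2181, 0.0896]
eef_rot: [-0.0, 0.0, 1.0, 0.0]
contact_force: [1.2, -0.1, -0.2]
finger_gap: 0.0143
grip_force: 68.4
```

```bash
python3 -c "
from h import *
to((.6622,-.2173,.0891,90))"
```

```text
clk 35.62 p [ 0.6621 -0.2181  0.0896] head 90.0 F [ 1.17 -0.12 -0.23] gap 0.0143 tau [-50.6  -30.16]
t [-0.0002  0.002   0.0013] w [ 0.     -0.     -0.0001]
```

Emit:
step_arm(
  rows=[
    {"tx": 0, "ty": 0.002, "tz": 0.002, "wx": 0, "wy": 0, "wz": 0, "jaw": -0.9},
    {"tx": 0, "ty": 0.002, "tz": 0.003, "wx": 0, "wy": 0, "wz": 0, "jaw": -0.9},
    {"tx": 0, "ty": 0.002, "tz": 0.003, "wx": 0, "wy": 0, "wz": 0, "jaw": -0.9},
    {"tx": 0, "ty": 0.002, "tz": 0.003, "wx": 0, "wy": 0, "wz": 0, "jaw": -0.9},
    {"tx": 0, "ty": 0.002, "tz": 0.003, "wx": 0, "wy": 0, "wz": 0, "jaw": -0.9},
  ],
)

```text
clock: 36.25
tcp_pos: [0.6623, -0.2173, 0.0891]
eef_rot: [0.0, 0.0, 1.0, -0.0]
contact_force: [-0.0, 0.5, 1.4]
finger_gap: 0.0146
grip_force: 68.4
```

Emit:
step_arm(
  rows=[
    {"tx": 0, "ty": 0, "tz": 0, "wx": 0, "wy": 0, "wz": 0, "jaw": -0.4},
    {"tx": 0, "ty": 0, "tz": 0, "wx": 0, "wy": 0, "wz": 0, "jaw": 0},
    {"tx": 0, "ty": 0, "tz": 0, "wx": 0, "wy": 0, "wz": 0, "jaw": 0.2},
    {"tx": 0, "ty": 0, "tz": 0, "wx": 0, "wy": 0, "wz": 0, "jaw": 0.2},
    {"tx": 0, "ty": 0, "tz": 0, "wx": 0, "wy": 0, "wz": 0, "jaw": 0.2},
  ],
)

```text
clock: 36.88
tcp_pos: [0.6621, -0.2173, 0.0885]
eef_rot: [-0.0, 0.0, 1.0, 0.0]
contact_force: [-0.0, 0.2, -0.1]
finger_gap: 0.0511
grip_force: 0.0
```

Emit:
step_arm(
  rows=[
    {"tx": 0, "ty": 0, "tz": -0.05, "wx": 0, "wy": 0, "wz": 0, "jaw": 0.2},
    {"tx": 0, "ty": 0, "tz": -0.12, "wx": 0, "wy": 0, "wz": 0, "jaw": 0.2},
    {"tx": 0, "ty": 0, "tz": -0.2, "wx": 0, "wy": 0, "wz": 0, "jaw": 0.2},
    {"tx": 0, "ty": 0, "tz": -0.27, "wx": 0, "wy": 0, "wz": 0, "jaw": 0.2},
    {"tx": 0, "ty": 0, "tz": -0.27, "wx": 0, "wy": 0, "wz": 0, "jaw": 0.2},
  ],
)

```text
clock: 37.5
tcp_pos: [0.6638, -0.218, 0.2023]
eef_rot: [0.004, 0.0, 1.0, -0.002]
contact_force: [0.1, -0.5, -0.3]
finger_gap: 0.051
grip_force: 0.0
```

Emit:
step_arm(
  rows=[
    {"tx": 0, "ty": 0, "tz": 0, "wx": 0, "wy": 0, "wz": 0, "jaw": 0.2},
    {"tx": 0, "ty": 0, "tz": 0, "wx": 0, "wy": 0, "wz": 0, "jaw": 0.2},
    {"tx": 0, "ty": 0, "tz": 0, "wx": 0, "wy": 0, "wz": 0, "jaw": 0.2},
    {"tx": 0, "ty": 0, "tz": 0, "wx": 0, "wy": 0, "wz": 0, "jaw": 0.2},
    {"tx": 0, "ty": 0, "tz": 0, "wx": 0, "wy": 0, "wz": 0, "jaw": 0.2},
  ],
)

```text
clock: 38.12
tcp_pos: [0.662, -0.2173, 0.1963]
eef_rot: [-0.0, 0.0, 1.0, 0.0]
contact_force: [-0.5, -0.2, -0.1]
finger_gap: 0.0512
grip_force: 0.0
```

```bash
python3 -c "
from station import job
print(job.close_job())"
```

```text
the job is handed in; nothing more can be done
None
```

I handed the job in at about 38 s of the 210 s allowed, and no verdict came back: three light packs (roughly 130–200 g) stand in the tote and one heavy pack (roughly 430 g) in the tray, the button was held down over 2 s with the stylus tip, and the stylus is back in its stand at its starting height; the 200 camera calls ran out before the stylus went back, so its return rests on pose and force readings only, and the packs were last seen in place at about 23 s.

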